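# Put the cleaning things on their matching pads

### The arm

A 7-joint arm with a two-finger parallel gripper is mounted at the origin on the work surface. World frame = base frame: x ahead of the robot, y to its left, z up, the work surface at z = 0. Lengths are in m, angles in rad, forces in N, time in s.
With the tool pointing down it reaches from about 0.4 to 0.85 m from the base axis. Payload 10.4 kg.
Tool frame: the origin (TCP) lies midway between the tips of the shut fingers; the grasp point (between the pads) lies behind it (manip.grasp_offset is the y of the grasp point in the tool frame, in m); y points along the fingers, x is the direction in which the jaws open and shut, and the axes are right-handed (so a half turn about y gives the same grasp; the last joint's range is limited). The gripper opens to 85 mm and grips with 20 to 120 N. Pads are 22 mm wide; open, the fingers measure 114 mm over their backs; the gripper's body (76 mm by 85 mm) begins 54 mm behind the grasp point. The pads swing forward as they close: fully open they stand 13 mm farther back than shut.
Start: joints at [1.128, 0.332, -0.065, 1.46, 0.022, 1.35, -0.088], TCP at [0.255, -0.571, 0.231] pointing down, gripper open.
Joint ranges: [-2.6, 2.6], [-0.5, 2.12], [-1.47, 1.34], [0.16, 2.42], [-1.27, 4.41], [0.06, 2.06], [-2.6, 2.6]. Speed limits (rad/s): [2.22, 2.22, 2.79, 2.79, 3.14, 3.14, 3.14].

### API

Orientations are given as a rotation vector (axis times angle).
In Python, from bench import manip, imaging gives the robot as it stands.
- The arm moves only by the shell command python3 -m inch 'ROWS' [FORCE]. ROWS is JSON, a list that holds one entry, the list of rows, each a list of 7 numbers: the finger opening in m, from 0 to 0.0854, then the shift along the world's x, y, z in m, then the turn, a rotation vector about the world's x, y, z in degrees. A call has 1 to 8 rows; each row is the pose to reach, as a shift and turn from the pose commanded when the call began; what a row does not reach only later rows make up. A row lasts 1/8 s, in which the tool goes at most 62.5 mm and 10.7 degrees, less where a joint would pass 70% of its speed; a pose out of reach is approached as far as the arm can. A call with a gripper value outside its range is refused whole. The fingers move at their own pace and stop on an object; FORCE is the grip in N (left out, the last holds). Time passes only in rows, so rows that repeat a pose let the fingers close. It gives the time, the measured TCP pose, the force and the opening at its end, in the units of the state.
- manip.observe(): the state, without advancing time (a new reading comes with each control period).
- imaging.capture(name): name is "scene" or "top" or "wrist"; returns (picture, depth): 384x512x3 uint8, red, green, blue; 384x512 float32, m along the optical axis (not along the pixel's ray), 0 where there is no reading.
- imaging.camera_info(name): a dict with "fx", "fy", "cx", "cy" (pixels), "position" and "orientation" of the camera in the world. Camera axes: x right, y up, looking along -z (the intrinsics and any distortion apply to the point x, -y, -z); pixel columns grow to the right and rows downward; lengths in m; the calibration is good to about 2 mm. A picture is of the moment at which its call begins: read the wrist's pose just before it. camera_info takes no time and is no camera call; for the wrist camera it gives the pose at the moment of the call.
- manip.job_done(): hands the job in, once; it reports no verdict.
The state is a dict: "time": time; "q": joint angles; "qvel": joint speeds; "joint_torque": joint torques, N m; "tcp_pos": TCP position; "tcp_rot": TCP orientation; "wrist_force": force on the tool from outside, world axes, zero at the start; "moment": the same for the moment, N m; "gripper_width": finger opening in m.
Only numpy, scipy, OpenCV 4.12 (cv2) and the standard library are available. Lean on these libraries where they do the work, as an engineer would, in place of code of your own. Each camera call takes 0.05 s, during which the arm holds its last target.

### The job

Tidy the utility-room worktop: stand the spray bottle on the smaller round cork pad, the lidded jar on the larger round pad, lay the lint roller along the long rectangular pad and the scrubbing brush, bristles down, along the short one, in any order. Each must end centred and wholly on its own pad with an even border all round, the long ones lined up with their pads (either way round). Set everything down gently without dropping or knocking anything over, and leave the dustpan and the detergent bottle where they are.

Things in the scene. Friction and masses are not known exactly. Their poses are not given: they have to be found in the camera images.
- bottle: Small clear plastic spray bottle standing upright, 146 mm tall, round foot 60 mm across, sides straight to 80 mm then narrowing to a 28 mm neck at 102 mm. On top a grey spray head: a block 26 mm wide (along its y), 62 mm long (along its x, from x = -35 to +27 mm), from 112 to 146 mm height, the part to grip; white trigger and nozzle at its -x end (nozzle to x = -42 mm). 0.14 to 0.28 kg. Origin: centre of the underside of the foot; z up.
- jar: White ceramic jar with a round wooden screw-top lid, closed (lid and jar move as one). Jar 84 mm across at the foot; flat lid 80 mm across with its top at 92 mm; on it a round wooden knob 28 mm across, from 92 to 124 mm height, the part to grip. 0.32 to 0.63 kg. Origin: centre of the underside; z up.
- roller: Lint roller lying in its flat-bottomed mint green cradle, all one rigid piece, footprint 150 x 40 mm (long along its x). Cradle: block 40 mm wide, 24 mm high, from x = -20 to +75 mm, with a white paper roll 38 mm across lying along it, top at 43 mm. Handle: mint green block 26 mm wide, 24 mm high, from x = -75 to -20 mm. Centre of mass at about x = +16 mm; grip across the cradle there. About 0.12 kg. Origin: centre of the 150 x 40 footprint, at the underside; z up.
- brush: Wooden hand scrubbing brush, bristles down: pale wood block 110 x 50 mm (long along its x), from 25 to 45 mm height, on a stiff rigid dark bristle block 104 x 46 mm. About 0.15 kg. Origin: centre of the underside of the bristles; z up.
- pad_bottle: The smaller round cork pad, 80 mm across, 4 mm thick, fixed to the worktop: the spray bottle's place. Origin: centre of its underside (worktop height).
- pad_jar: The larger round cork pad, 104 mm across, 4 mm thick, fixed: the jar's place. Origin: centre of its underside.
- pad_roller: The long rectangular cork pad, 170 x 60 mm (long along its x), 4 mm thick, fixed: the lint roller's place; the handle may point either way. Origin: centre of its underside.
- pad_brush: The short rectangular cork pad, 130 x 70 mm (long along its x), 4 mm thick, fixed: the brush's place, either way round. Origin: centre of its underside.
- dustpan: Bystander: loose grey plastic dustpan lying flat on the robot's left, 170 (x) x 200 (y) mm pan with 50 mm high walls, handle 120 mm long towards the robot. Not to be touched. Origin: centre of the pan's underside.
- detergent: Bystander: loose white detergent bottle standing on the robot's right, 84 mm across, 200 mm tall. Not to be touched. Origin: centre of its underside.
Mind the look-alikes: they are no part of the job. What is shaped like the roller but yellow is not meant.

How it is judged:
At the end, for the whole second after the job is handed in: Each thing rests released and upright on its own pad: bottle and jar within 12 mm of their pad's centre, roller and brush within 15 mm; roller in line with its pad within 0.15 rad and brush within 0.2 rad (either way round); underside 2 to 8 mm above the worktop, tilt under 0.08 rad, all at rest (horizontal distance between bottle and pad_bottle below 0.012 m and height (world z) of bottle between 0.002 and 0.008 m and angle between each of bottle, jar, roller, brush's own z axis and vertical below 0.08 rad and linear speed of each of bottle, jar, roller, brush below 0.02 m/s and angular speed of each of bottle, jar, roller, brush below 0.2 rad/s and horizontal distance between jar and pad_jar below 0.012 m and height (world z) of jar between 0.002 and 0.008 m and horizontal distance between roller and pad_roller below 0.015 m and height (world z) of roller between 0.002 and 0.008 m and horizontal distance between brush and pad_brush below 0.015 m and height (world z) of brush between 0.002 and 0.008 m and angle between the x axis of roller and the x axis of pad_roller, either way round below 0.15 rad and angle between the x axis of brush and the x axis of pad_brush, either way round below 0.2 rad); the robot touches nothing.
It fails at once if a thing is dropped or thrown: more than 30 mm above the worktop with the fingers not on it ((height (world z) of bottle above 0.03 m and contact force between the fingers and bottle below 0.05 N) or (height (world z) of jar above 0.03 m and contact force between the fingers and jar below 0.05 N) or (height (world z) of roller above 0.03 m and contact force between the fingers and roller below 0.05 N) or (height (world z) of brush above 0.03 m and contact force between the fingers and brush below 0.05 N)).
It fails at once if the bottle or the jar is knocked over (angle between any of bottle, jar's own z axis and vertical above 0.8 rad).
It fails at once if the dustpan or the detergent bottle is moved (distance of any of dustpan, detergent from where it was at the start of the episode above 0.025 m).
It also fails if it takes over 109 s, if anything falls off the work surface, if the arm or the gripper's body presses on something with over 40 N, if the wrist force passes 120 N, or if a joint passes its speed limit or range.

## Working session

There is one attempt and no reset: what is moved stays moved. The work goes in short steps, Python scripts to look and compute and a shell command to move; the robot and the scene stay as the last step left them, time stands still between calls to the robot, and variables do not carry over. Pictures are saved under pics/ and viewed, and the job is handed in when it is done.

```bash
ls; mkdir -p pics
python3 - <<'E'
from bench import manip, imaging
import cv2
print(manip.observe()); print(manip.grasp_offset)
for n in ["scene","top","wrist"]:
    print(n, imaging.camera_info(n))
    p,d=imaging.capture(n)
    cv2.imwrite(f"pics/{n}0.png",cv2.resize(p[:,:,::-1],(800,600),interpolation=cv2.INTER_CUBIC))
E
```

```text
pics
{'time': 0.0, 'q': array([ 1.12839623,  0.33288019, -0.06470111,  1.46094766,  0.02159012,
        1.34990085, -0.08849805]), 'qvel': array([-5.78680466e-04, -2.01831645e-03, -3.46077694e-04,  1.51845095e-03,
       -1.50492354e-03,  3.40599773e-05,  4.64533455e-04]), 'joint_torque': array([ 1.19368547e-04, -6.25448728e+01,  4.89539013e-02, -3.91605306e+01,
        1.61279325e-02,  9.86455794e-03, -5.27639918e-05]), 'tcp_pos': array([ 0.25457986, -0.57038552,  0.23050771]), 'tcp_rot': array([-1.37829747,  0.89556363, -0.89352717]), 'wrist_force': array([ 0.38401031, -0.1164765 ,  0.22275074]), 'moment': array([ 0.00556536, -0.03602255,  0.03273305]), 'gripper_width': 0.08524953427195835}
-0.0187
scene {'fx': 385.88586397016115, 'fy': 385.88586397016115, 'cx': 257.46574917283425, 'cy': 192.34978402368915, 'position': array([1.57612059, 0.26794743, 1.13091818]), 'orientation': array([0.5098376 , 0.67155937, 1.75017577])}
top {'fx': 458.16982905219487, 'fy': 458.16982905219487, 'cx': 245.95827505699447, 'cy': 201.13237471376806, 'position': array([ 0.47112271, -0.02567504,  1.84839451]), 'orientation': array([ 0.07708983, -0.07429053, -1.54197015])}
wrist {'fx': 274.8343513963324, 'fy': 274.8343513963324, 'cx': 258.03100038559757, 'cy': 193.04106160956766, 'position': array([ 0.32971701, -0.53715073,  0.37404466]), 'orientation': array([-0.2894237,  0.1896622, -1.1414041])}
```

View pics/scene0.png

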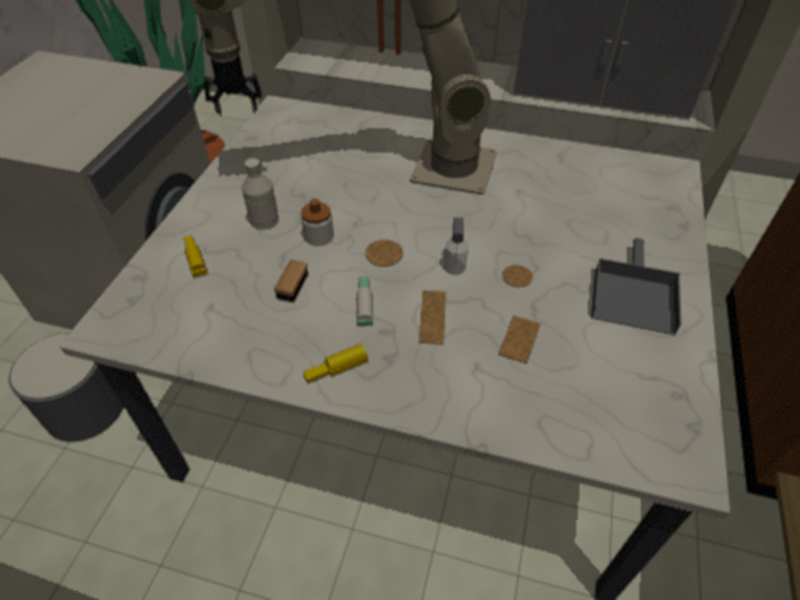

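View pics/top0.png

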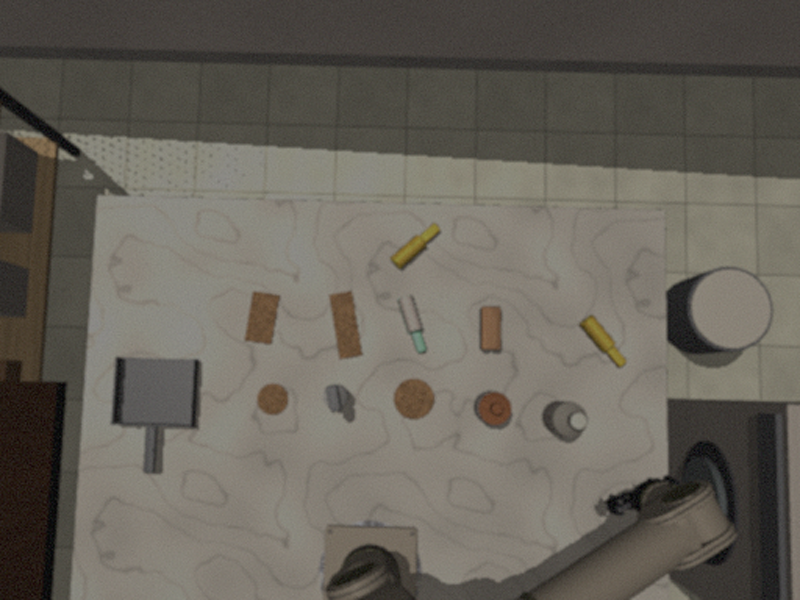

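View pics/wrist0.png

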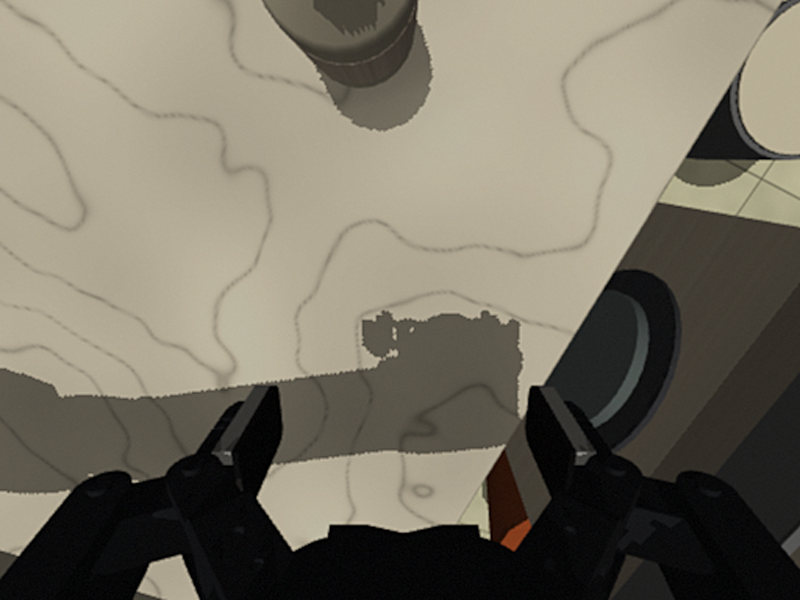

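Top view (800x600 px): mint roller (412,323), brush (490,329), jar (493,408), bottle (338,400), long pad (345,325), short pad (263,318), small round (273,399), large round (414,398). The yellow look-alikes are at (415,246) and (603,340). The only roller-shaped object with a mint cradle and white roll is the one at (412,323). Next I'll measure everything and enlarge that crop.

```bash
cat > h.py <<'E'
import numpy as np, cv2
from bench import manip, imaging
from scipy.spatial.transform import Rotation as R
def ray(ci,u,v):
    d=np.stack([(np.asarray(u,float)-ci["cx"])/ci["fx"],-(np.asarray(v,float)-ci["cy"])/ci["fy"],-np.ones_like(np.asarray(u,float))],-1)
    return ci["position"], R.from_rotvec(ci["orientation"]).apply(d)
def onz(ci,u,v,z):
    o,d=ray(ci,u,v); t=(z-o[2])/d[...,2]; return o+t[...,None]*d
def proj(ci,P):
    c=R.from_rotvec(ci["orientation"]).inv().apply(np.atleast_2d(P)-ci["position"])
    return np.c_[ci["cx"]+ci["fx"]*c[:,0]/-c[:,2], ci["cy"]-ci["fy"]*c[:,1]/-c[:,2]]
def snap(n):
    ci=imaging.camera_info(n); p,d=imaging.capture(n); return ci,p,d
def save(p,name,s=None,box=None):
    if box: p=p[box[1]:box[3],box[0]:box[2]]
    s=s or min(800/p.shape[1],600/p.shape[0])
    cv2.imwrite("pics/"+name,cv2.resize(p[:,:,::-1],None,fx=s,fy=s,interpolation=cv2.INTER_CUBIC))
def blobs(m,amin=30):
    m=cv2.morphologyEx(m.astype(np.uint8),cv2.MORPH_CLOSE,np.ones((3,3)))
    cs,_=cv2.findContours(m,cv2.RETR_EXTERNAL,cv2.CHAIN_APPROX_NONE)
    return [c[:,0,:] for c in cs if cv2.contourArea(c)>amin]
def rect(ci,c,z):
    P=onz(ci,c[:,0],c[:,1],z)
    (x,y),(w,h),a=cv2.minAreaRect((P[:,:2]*1000).astype(np.float32))
    if h>w: w,h,a=h,w,a+90
    a=(a+90)%180-90
    return x,y,w,h,a,P[:,:2]
E
python3 - <<'E'
from h import *
for n in ["top","scene"]:
    ci,p,d=snap(n)
    hsv=cv2.cvtColor(p,cv2.COLOR_RGB2HSV)
    for name,lo,hi in [("brown",(3,70,50),(22,255,255)),("mint",(55,40,50),(95,255,255)),("yellow",(23,150,50),(35,255,255))]:
        for c in blobs(cv2.inRange(hsv,lo,hi)):
            m=c.mean(0)
            if n=="top" and (m[0]>450 or m[0]<60): continue
            x,y,w,h,a,_=rect(ci,c,0.004 if name=="brown" else .02)
            print(n,name,m.round(),hsv[int(m[1]),int(m[0])],"xy %.0f %.0f size %.0f %.0f ang %.1f"%(x,y,w,h,a))
    if n=="top": save(p,"crop0.png",box=(140,170,400,290))
    else: save(p,"crop1.png",box=(100,90,400,250))
E
```

```text
top brown [316. 261.] [ 11 140 104] xy 418 -306 size 80 79 ang -88.4
top brown [174. 255.] [ 15 112 105] xy 426 262 size 72 72 ang -88.4
top brown [265. 255.] [ 14 114 107] xy 436 -100 size 100 95 ang -88.4
top brown [380. 215.] [ 22 168 103] xy 607 -561 size 100 20 ang 38.6
top brown [386. 212.] [ 20 131 123] xy 620 -588 size 113 13 ang 42.2
top brown [314. 210.] [ 12 114 121] xy 624 -295 size 110 49 ang 0.8
top brown [221. 208.] [ 13 106 108] xy 622 81 size 168 58 ang 11.2
top brown [167. 203.] [ 15 112 105] xy 634 297 size 127 68 ang -7.4
top brown [265. 161.] [ 23 164 115] xy 818 -94 size 114 18 ang -46.2
top mint [268. 218.] [ 72  43 138] xy 582 -110 size 54 20 ang 18.0
top yellow [385. 218.] [ 23 150 139] xy 594 -581 size 142 34 ang 37.4
top yellow [266. 157.] [ 25 149 137] xy 831 -95 size 139 32 ang -43.2
scene brown [507. 341.] [ 19 126  69] xy 960 846 size 249 37 ang -8.1
scene brown [332. 217.] [ 15 141 112] xy 639 296 size 130 70 ang -7.8
scene brown [276. 203.] [ 16 143 112] xy 626 79 size 170 60 ang 11.0
scene brown [331. 176.] [ 18 139 110] xy 432 259 size 77 75 ang -23.8
scene brown [186. 177.] [ 16 132 124] xy 596 -308 size 120 55 ang 1.0
scene brown [245. 161.] [ 16 141 112] xy 440 -103 size 99 98 ang 15.7
scene brown [202. 135.] [ 13 178  56] xy 325 -344 size 109 81 ang 22.0
scene brown [135.  92.] [ 10 178 106] xy 100 -787 size 199 65 ang 36.1
scene mint [112.  24.] [65 68 68] xy -518 -1277 size 885 211 ang 35.0
scene mint [72. 18.] [ 72 124  64] xy -546 -1601 size 705 144 ang 45.8
scene yellow [215. 233.] [ 26 253 141] xy 838 -96 size 149 52 ang -47.0
scene yellow [124. 164.] [ 25 255 144] xy 605 -582 size 162 33 ang 40.1
```

View pics/crop0.png

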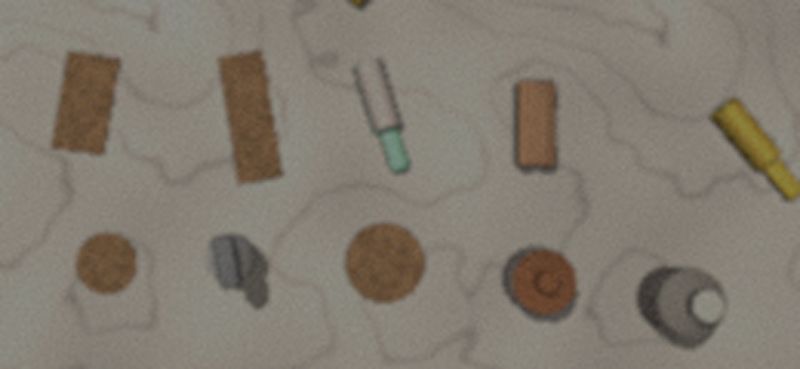

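View pics/crop1.png

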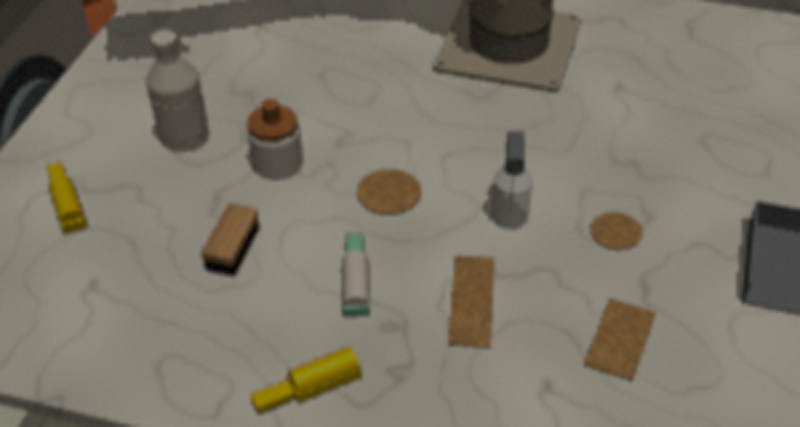

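```bash
cat >> h.py <<'E'
def tool():
    s=manip.observe(); M=R.from_rotvec(s["tcp_rot"]).as_matrix()
    jaw=np.degrees(np.arctan2(M[1,0],M[0,0]))
    g=s["tcp_pos"]
    print("t %.2f tcp %s jaw %.1f down %s w %.4f F %s q7 %.2f"%(s["time"],(g*1000).round(1),(jaw+90)%180-90,M[:,1].round(3),s["gripper_width"],s["wrist_force"].round(1),s["q"][6]))
    return s,M
E
python3 - <<'E'
from h import *
tool()
ci,p,d=snap("top")
hsv=cv2.cvtColor(p,cv2.COLOR_RGB2HSV)
for c in blobs(cv2.inRange(hsv,(3,70,50),(22,255,255))):
    m=c.mean(0)
    if abs(m-[316,261]).max()<8: print("jar lid",np.round(rect(ci,c,.092)[:5],1))
    if abs(m-[314,210]).max()<8: print("brush",np.round(rect(ci,c,.045)[:5],1))
# spray head: dark grey near (217,256)
sub=np.zeros(p.shape[:2],np.uint8); sub[235:280,200:240]=1
dz=onz(ci,*np.meshgrid(np.arange(512),np.arange(384)),0)
# heights from depth
u,v=np.meshgrid(np.arange(512),np.arange(384))
o,dr=ray(ci,u,v); P=o+dr*d[...,None]
print("table h median",np.median(P[150:280,150:350,2]))
m=(sub>0)&(P[...,2]>.1)
print(m.sum(), P[m].mean(0).round(4), P[m].min(0).round(3),P[m].max(0).round(3))
c=blobs(m,10)
for k in c: print(np.round(rect(ci,k,.146)[:5],1))
save(p,"bot.png",box=(195,230,250,285))
E
```

```text
t 0.25 tcp [ 254.7 -570.6  231. ] jaw -65.9 down [-0.     0.001 -1.   ] w 0.0854 F [ 0.2 -0.4  0.3] q7 -0.09
jar lid [ 420.2 -292.8   76.3   75.5  -88.4]
brush [ 620.4 -289.5  107.4   47.5    0.8]Traceback (most recent call last):
  File "<stdin>", line 11, in <module>
  File "h.py", line 8, in onz
    o,d=ray(ci,u,v); t=(z-o[2])/d[...,2]; return o+t[...,None]*d
        ~~~^^^^^^^^
  File "h.py", line 6, in ray
    return ci["position"], R.from_rotvec(ci["orientation"]).apply(d)
                           ~~~~~~~~~~~~~~~~~~~~~~~~~~~~~~~~~~~~~~^^^
  File "scipy/spatial/transform/_rotation.pyx", line 2580, in scipy.spatial.transform._rotation.Rotation.apply
ValueError: Expected input of shape (3,) or (P, 3), got (384, 512, 3).
```

```bash
sed -i 's/    return ci\["position"\], R.*/    return ci["position"], d@R.from_rotvec(ci["orientation"]).as_matrix().T/' h.py
python3 -m inch '[[[0.085,0,0,0.06,0,0,0],[0.085,25,0,0.06,0,0,-8]]]' 2>&1 | tail -3
```

```text
tcp_rot: [-1.331, 1.004, -1.016]
wrist_force: [1.4, -1.1, 0.1]
gripper_width: 0.0848
```

I typed 25 (metres) in that second row. The per-row cap limited it to 62 mm, so I'll check where the arm is.

Run:
```python
from h import *
tool()
```

```text
t 0.55 tcp [ 313.3 -574.9  297.6] jaw -74.6 down [ 0.002 -0.009 -1.   ] w 0.0848 F [ 1.4 -1.1  0.1] q7 -0.32
```

```bash
python3 -m inch '[[[0.085,0.02,0.05,0,0,0,-8],[0.085,0.04,0.1,0,0,0,-15],[0.085,0.06,0.16,0,0,0,-15],[0.085,0.08,0.21,0,0,0,-15],[0.085,0.1,0.26,-0.02,0,0,-15],[0.085,0.11,0.282,-0.04,0,0,-15],[0.085,0.11,0.282,-0.05,0,0,-15],[0.085,0.11,0.282,-0.05,0,0,-15]]]' | tail -3
python3 - <<'E'
from h import *
tool()
ci,p,d=snap("wrist"); save(p,"w1.png"); print(ci["position"].round(3))
u,v=np.meshgrid(np.arange(512),np.arange(384))
o,dr=ray(ci,u,v); P=o+dr*d[...,None]
m=(d>0)&(v<230)
for lo,hi in [(.12,.135),(.087,.098)]:
    k=m&(P[...,2]>lo)&(P[...,2]<hi)
    print(lo,k.sum(), P[k].mean(0).round(4) if k.any() else 0)
ci,p,d=snap("top"); save(p,"bot.png",box=(195,230,250,285))
o,dr=ray(ci,u,v); P=o+dr*d[...,None]
k=(d>0)&(P[...,2]>.1)&(P[...,2]<.2)&(u>200)&(u<240)&(v>235)&(v<280)
print(k.sum()); 
for c in blobs(k,10): print("head",np.round(rect(ci,c,.146)[:5],1))
E
```

```text
tcp_rot: [-1.218, 1.197, -1.196]
wrist_force: [-0.2, -0.1, 0.8]
gripper_width: 0.0848
t 1.55 tcp [ 426.5 -289.6  240.9] jaw -89.0 down [-0.001  0.    -1.   ] w 0.0848 F [-0.2 -0.1  0.8] q7 -1.07
[ 0.509 -0.288  0.384]
0.12 1855 [ 0.4211 -0.4004  0.1273]
0.087 3539 [ 0.4232 -0.3112  0.093 ]
142
head [430.5  93.   68.2  33.3  11.5]
```

View pics/w1.png

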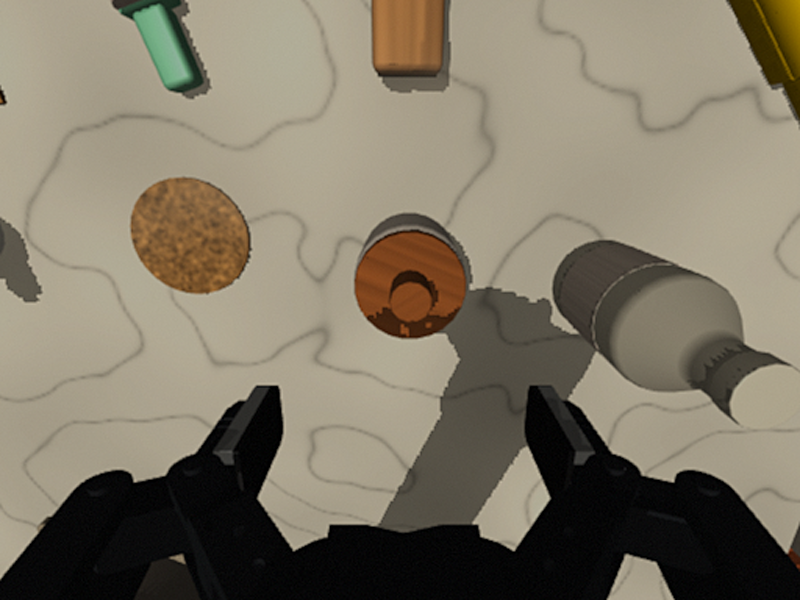

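View pics/bot.png

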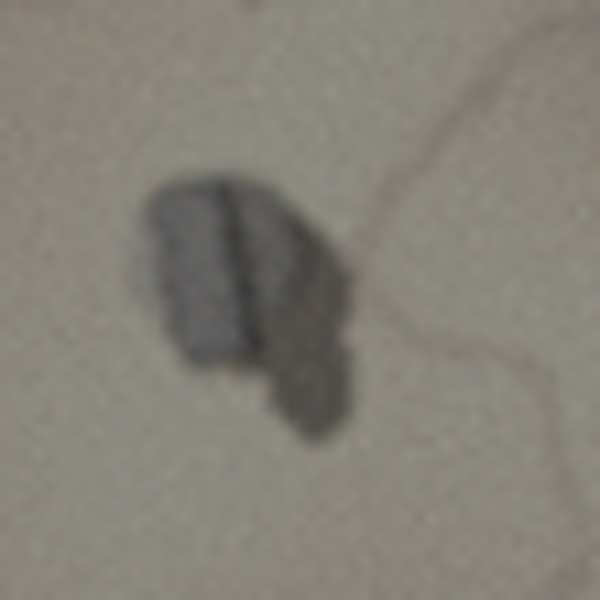

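Wrist view: knob at (411,300) on the lid, large pad at (190,235), mint handle (170,45), brush (410,40). Now I'll locate the knob and the pad.

```bash
cat >> h.py <<'E'
def cloud(ci,d):
    u,v=np.meshgrid(np.arange(512),np.arange(384)); o,dr=ray(ci,u,v); return o+dr*d[...,None],u,v
def topblob(P,mask,z,ci,tol=.004,amin=30):
    for c in blobs(mask&(abs(P[...,2]-z)<tol),amin):
        r=rect(ci,c,z); print("z%.3f"%z,np.round(r[:5],1),"circ",np.round(cv2.minEnclosingCircle((r[5]*1000).astype(np.float32))[0],1),"px",c.mean(0).round())
E
python3 - <<'E'
from h import *
ci,p,d=snap("wrist"); P,u,v=cloud(ci,d)
roi=(d>0)&(u>220)&(u<305)&(v>130)&(v<225)
topblob(P,roi,.124,ci); topblob(P,roi,.092,ci)
hsv=cv2.cvtColor(p,cv2.COLOR_RGB2HSV)
for c in blobs(cv2.inRange(hsv,(3,70,50),(22,255,255)),300):
    print(c.mean(0).round(),np.round(rect(ci,c,.004)[:5],1), np.round(rect(ci,c,.045)[:5],1))
print(np.median(P[(d>0)&(v<100)][:,2]))
E
```

```text
z0.124 [ 420.3 -294.5   27.6   26.2    0.8] circ [ 420.7 -294.5] px [262. 193.]
z0.092 [ 420.4 -294.9   78.4   77.8  -89.2] circ [ 420.3 -294.9] px [262. 183.]
[261. 181.] [ 394.6 -296.2  103.   102.6  -89.2] [ 406.9 -295.4   92.    91.5  -89.2]
[121. 151.] [436.8 -99.8 105.  103.5 -72.2] [ 444.5 -120.1   93.8   92.4  -72.2]
[491.  29.] [ 589.8 -576.9  113.6   26.    40.4] [ 581.1 -545.9  101.4   23.2   40.4]
[260.  23.] [ 595.3 -290.    55.4   52.1  -89.8] [ 586.  -289.9   49.4   46.5  -89.8]
0.0011405986069225327
```

```bash
python3 -m inch '[[[0.06,-0.006,-0.005,-0.05,0,0,0],[0.06,-0.006,-0.005,-0.1,0,0,0],[0.06,-0.006,-0.005,-0.125,0,0,0],[0.06,-0.006,-0.005,-0.14,0,0,0],[0.06,-0.006,-0.005,-0.147,0,0,0],[0.06,-0.006,-0.005,-0.147,0,0,0]]]' 30
python3 - <<'E'
from h import *
tool()
ci,p,d=snap("wrist"); save(p,"w2.png")
E
```

```text
time: 2.45
tcp_pos: [0.4216, -0.2941, 0.0949]
tcp_rot: [-1.218, 1.195, -1.197]
wrist_force: [-0.6, 0.3, -0.6]
gripper_width: 0.0599
t 2.45 tcp [ 421.6 -294.1   94.9] jaw -89.0 down [ 0.001 -0.001 -1.   ] w 0.0599 F [-0.6  0.3 -0.6] q7 -1.08
```

View pics/w2.png

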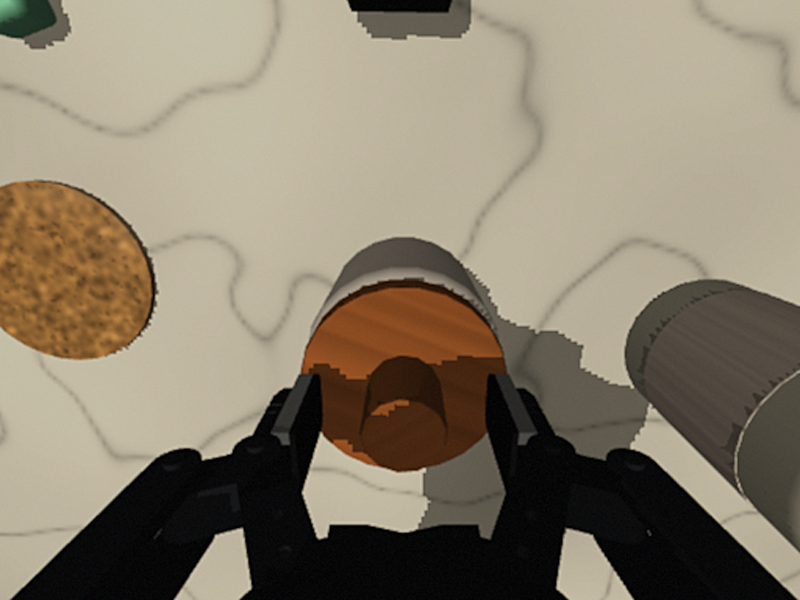

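Knob (403,430) sits midway between the fingers, so I'll close.

```bash
python3 -m inch '[[[0.01,0,0,0,0,0,0],[0.01,0,0,0,0,0,0],[0.01,0,0,0,0,0,0],[0.01,0,0,0,0,0,0],[0.01,0,0,0.01,0,0,0],[0.01,0,0,0.03,0,0,0],[0.01,0,0,0.05,0,0,0],[0.01,0,0,0.05,0,0,0]]]' 60
python3 - <<'E'
from h import *
tool()
ci,p,d=snap("wrist"); save(p,"w3.png")
hsv=cv2.cvtColor(p,cv2.COLOR_RGB2HSV); P,u,v=cloud(ci,d)
for c in blobs(cv2.inRange(hsv,(3,70,50),(22,255,255)),300):
    print(c.mean(0).round(),np.round(rect(ci,c,.004)[:5],1))
E
```

```text
time: 3.5
tcp_pos: [0.4218, -0.294, 0.1455]
tcp_rot: [-1.217, 1.194, -1.197]
wrist_force: [-0.4, 0.4, -6.6]
gripper_width: 0.0262
t 3.50 tcp [ 421.8 -294.   145.5] jaw -88.9 down [ 0.002 -0.001 -1.   ] w 0.0262 F [-0.4  0.4 -6.6] q7 -1.07
[258. 238.] [ 346.9 -295.7  150.9  150.8   46.1]
[ 73. 161.] [436.7 -98.8 104.3 104.   -8. ]
[256.   9.] [ 580.1 -289.7   56.9   15.4  -89. ]
```

View pics/w3.png

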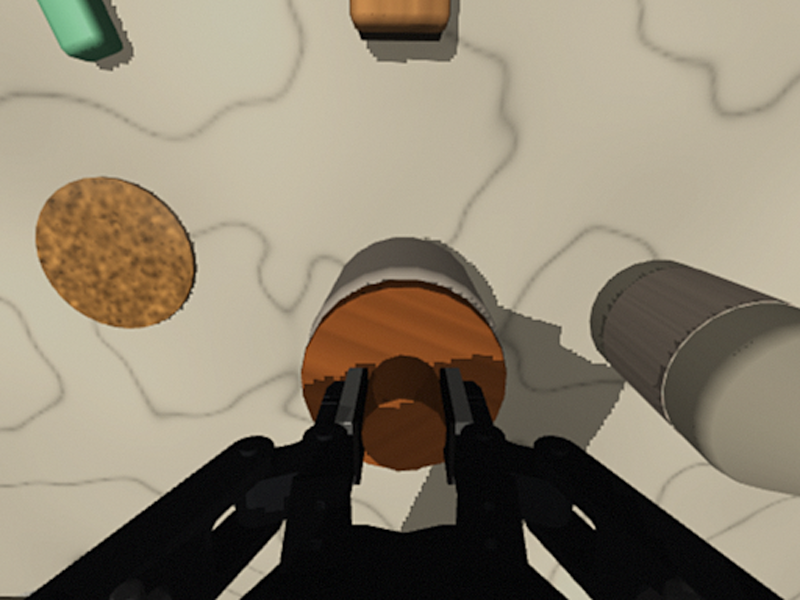

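```bash
python3 -m inch '[[[0.01,0.003,0.03,0,0,0,0],[0.01,0.007,0.08,0,0,0,0],[0.01,0.012,0.13,0,0,0,0],[0.01,0.015,0.17,0,0,0,0],[0.01,0.016,0.19,0,0,0,0],[0.01,0.016,0.194,0,0,0,0],[0.01,0.016,0.194,-0.02,0,0,0],[0.01,0.016,0.194,-0.035,0,0,0]]]' 60
python3 - <<'E'
from h import *
tool()
ci,p,d=snap("wrist"); save(p,"w4.png")
ci,p,d=snap("scene"); save(p,"s4.png",box=(200,110,320,200))
E
```

```text
time: 4.55
tcp_pos: [0.4365, -0.1006, 0.108]
tcp_rot: [-1.218, 1.198, -1.196]
wrist_force: [-0.4, -0.1, -5.7]
gripper_width: 0.0261
t 4.55 tcp [ 436.5 -100.6  108. ] jaw -89.0 down [-0.001  0.    -1.   ] w 0.0261 F [-0.4 -0.1 -5.7] q7 -1.46
```

View pics/w4.png

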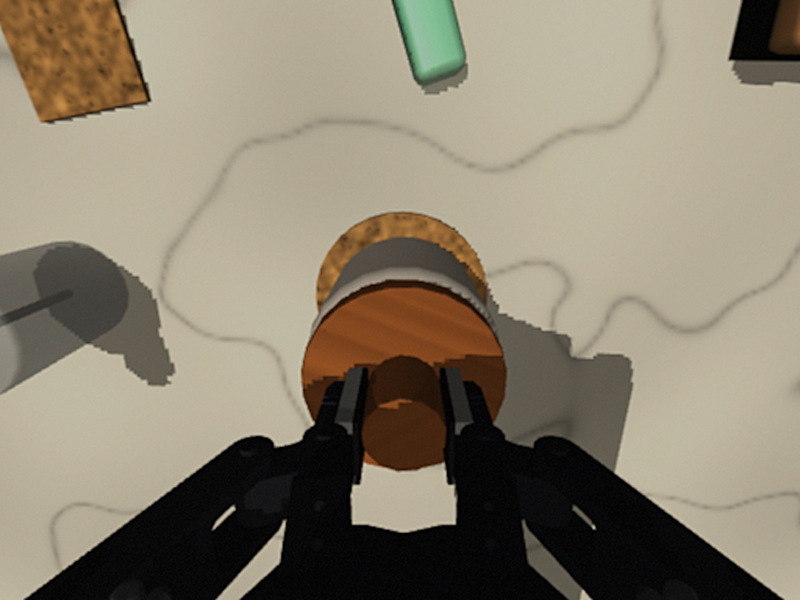

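View pics/s4.png

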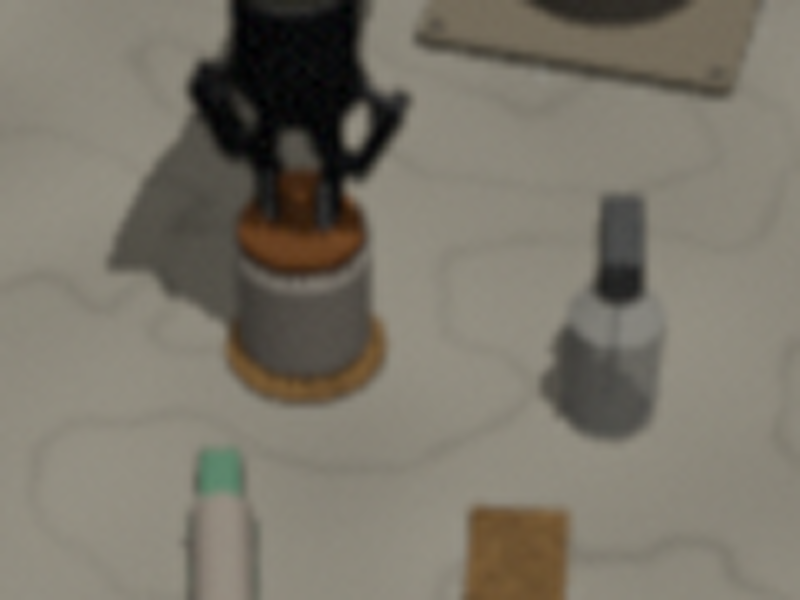

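```bash
python3 -m inch '[[[0.01,0,0.001,-0.003,0,0,0],[0.01,0,0.001,-0.005,0,0,0],[0.01,0,0.001,-0.006,0,0,0],[0.01,0,0.001,-0.007,0,0,0],[0.01,0,0.001,-0.008,0,0,0],[0.01,0,0.001,-0.008,0,0,0]]]' 60
python3 - <<'E'
from h import *
tool()
E
```

```text
time: 5.4
tcp_pos: [0.4372, -0.0987, 0.1013]
tcp_rot: [-1.218, 1.196, -1.196]
wrist_force: [-0.6, -0.2, -6.2]
gripper_width: 0.0263
t 5.40 tcp [437.2 -98.7 101.3] jaw -88.9 down [-0. -0. -1.] w 0.0263 F [-0.6 -0.2 -6.2] q7 -1.47
```

```bash
python3 -m inch '[[[0.01,0,-0.001,-0.001,0,0,0],[0.01,0,-0.001,-0.002,0,0,0],[0.01,0,-0.001,-0.0025,0,0,0],[0.01,0,-0.001,-0.003,0,0,0],[0.01,0,-0.001,-0.003,0,0,0]]]' 60
python3 - <<'E'
from h import *
tool()
E
```

```text
time: 6.02
tcp_pos: [0.4376, -0.0998, 0.0993]
tcp_rot: [-1.218, 1.195, -1.196]
wrist_force: [-3.6, 0.7, 8.2]
gripper_width: 0.0262
t 6.03 tcp [437.6 -99.8  99.3] jaw -89.0 down [ 0.001 -0.001 -1.   ] w 0.0262 F [-3.6  0.7  8.2] q7 -1.47
```

Contact made (+8 N). I'll ease off slightly, open, and rise.

```bash
python3 -m inch '[[[0.03,0,0,0.001,0,0,0],[0.05,0,0,0.001,0,0,0],[0.06,0,0,0.001,0,0,0],[0.06,0,0,0.001,0,0,0],[0.06,0,0,0.03,0,0,0],[0.06,0,0,0.08,0,0,0],[0.06,0,0,0.13,0,0,0],[0.06,0,0,0.15,0,0,0]]]' 60
python3 - <<'E'
from h import *
tool()
ci,p,d=snap("wrist"); save(p,"w5.png"); P,u,v=cloud(ci,d)
roi=(d>0)&(u>180)&(u<340)&(v<225)
topblob(P,roi,.128,ci); topblob(P,roi,.096,ci)
hsv=cv2.cvtColor(p,cv2.COLOR_RGB2HSV)
for c in blobs(cv2.inRange(hsv,(3,70,50),(22,255,255)),300):
    print(c.mean(0).round(),np.round(rect(ci,c,.004)[:5],1))
for z in (.146,): topblob(P,(d>0)&(v<300),z,ci,.006)
E
```

```text
time: 7.02
tcp_pos: [0.4383, -0.0998, 0.2513]
tcp_rot: [-1.216, 1.192, -1.198]
wrist_force: [0.1, -0.4, -1.2]
gripper_width: 0.0597
t 7.03 tcp [438.3 -99.8 251.3] jaw -88.9 down [ 0.004 -0.001 -1.   ] w 0.0597 F [ 0.1 -0.4 -1.2] q7 -1.41
z0.128 [ 436.7 -100.2   27.7   26.6    1. ] circ [ 436.6 -100.7] px [258. 187.]
z0.096 [ 436.6 -100.8   78.4   78.2  -89.1] circ [ 436.2 -100.6] px [258. 178.]
[148. 361.] [ 50.7  99.9 112.9  39.1   0.2]
[ 14. 165.] [422.5 249.9  81.1  46.9 -15.6]
[258. 168.] [423.8 -99.6 129.  104.    3.3]
[426.  30.] [ 6.046e+02 -3.084e+02  7.120e+01  6.060e+01  2.000e-01]
[121.  41.] [588.   75.  102.3  61.8  11. ]
z0.146 [432.7  92.   68.   30.   13.3] circ [433.6  91.3] px [ 56. 191.]
```

View pics/w5.png

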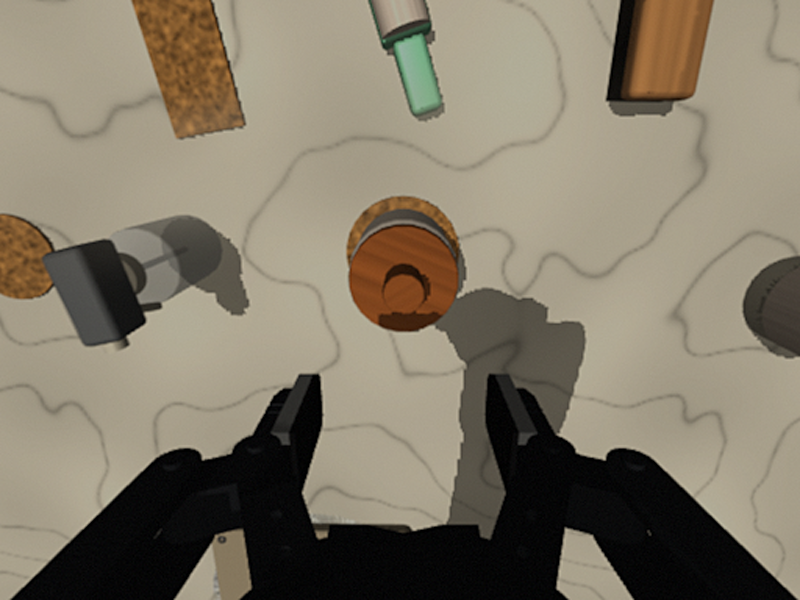

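Jar is placed: (436.5,-100.5) against the pad at (436.7,-99). Next is the bottle, whose spray head is at (95,293) px. I'll go there and turn +12°.

```bash
python3 -m inch '[[[0.06,0,0.04,0,0,0,5],[0.06,0,0.09,0,0,0,12],[0.06,0,0.14,0,0,0,12],[0.06,-0.001,0.18,0,0,0,12],[0.06,-0.001,0.193,0,0,0,12],[0.06,-0.001,0.193,0,0,0,12]]]' 60
python3 - <<'E'
from h import *
tool()
ci,p,d=snap("wrist"); save(p,"w6.png"); P,u,v=cloud(ci,d)
topblob(P,(d>0)&(v<240),.146,ci,.004)
hsv=cv2.cvtColor(p,cv2.COLOR_RGB2HSV)
for c in blobs(cv2.inRange(hsv,(3,70,50),(22,255,255)),300):
    print(c.mean(0).round(),np.round(rect(ci,c,.004)[:5],1))
E
```

```text
time: 7.82
tcp_pos: [0.4361, 0.0933, 0.2479]
tcp_rot: [-1.309, 1.039, -1.039]
wrist_force: [-0.1, 0.3, 0.6]
gripper_width: 0.06
t 7.83 tcp [436.1  93.3 247.9] jaw -76.9 down [-0.001 -0.    -1.   ] w 0.0600 F [-0.1  0.3  0.6] q7 -1.62
z0.146 [432.6  95.5  67.   25.7  12.7] circ [433.2  95.4] px [255. 192.]
[418. 210.] [ 411.7 -165.2  106.3  106.2  -81.7]
[375. 180.] [442.2 -85.2 103.8  73.4 -22.1]
[139. 139.] [426.  261.9  80.2  78.9 -77. ]
[300.  45.] [588.9  74.4 104.   60.8  11. ]
[118.   8.] [573.9 301.9  75.3  28.4 -77. ]
```

View pics/w6.png

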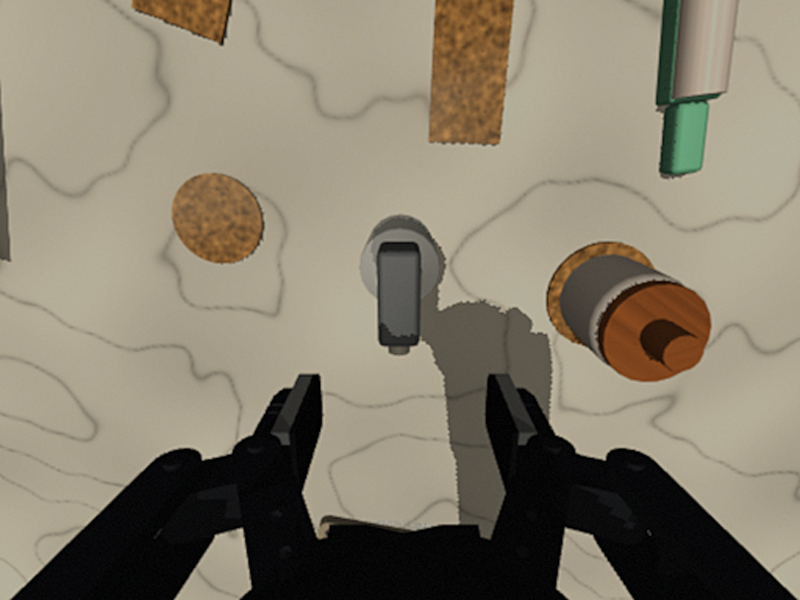

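```bash
python3 -m inch '[[[0.06,0.002,0.003,-0.05,0,0,0],[0.06,0.002,0.003,-0.1,0,0,0],[0.06,0.002,0.003,-0.12,0,0,0],[0.06,0.002,0.003,-0.13,0,0,0],[0.06,0.002,0.003,-0.136,0,0,0],[0.06,0.002,0.003,-0.136,0,0,0]]]' 60
python3 - <<'E'
from h import *
tool()
ci,p,d=snap("wrist"); save(p,"w7.png"); P,u,v=cloud(ci,d)
E
```

```text
time: 8.62
tcp_pos: [0.4386, 0.0959, 0.1127]
tcp_rot: [-1.308, 1.04, -1.041]
wrist_force: [0.0, 1.1, 0.1]
gripper_width: 0.0599
t 8.62 tcp [438.6  95.9 112.7] jaw -77.0 down [ 0.001 -0.    -1.   ] w 0.0599 F [0.  1.1 0.1] q7 -1.71
```

View pics/w7.png

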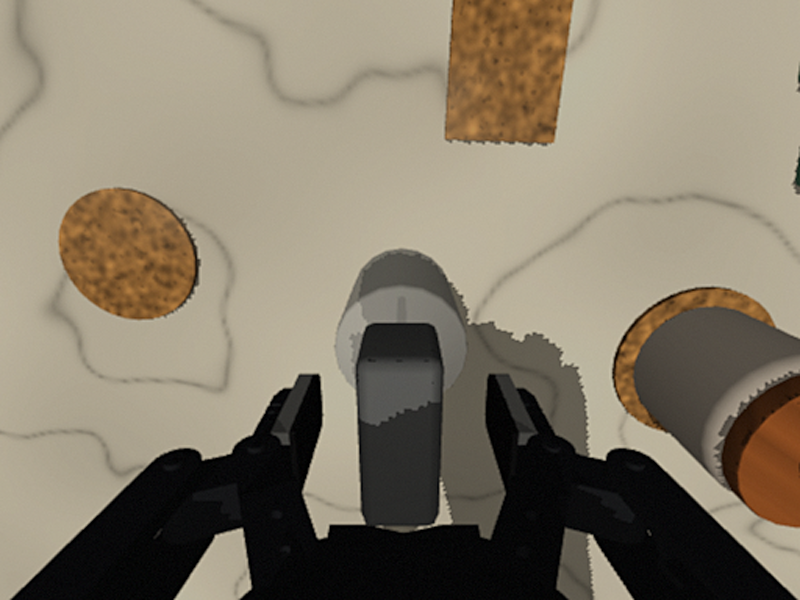

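Head (400,430) is between the fingers. Now grip and lift.

```bash
python3 -m inch '[[[0.01,0,0.001,0,0,0,0],[0.01,0,0.001,0,0,0,0],[0.01,0,0.001,0,0,0,0],[0.01,0,0.001,0,0,0,0],[0.01,0,0.001,0.01,0,0,0],[0.01,0,0.001,0.03,0,0,0],[0.01,0,0.001,0.04,0,0,0],[0.01,0,0.001,0.04,0,0,0]]]' 50
python3 - <<'E'
from h import *
tool()
ci,p,d=snap("wrist"); save(p,"w8.png"); P,u,v=cloud(ci,d)
hsv=cv2.cvtColor(p,cv2.COLOR_RGB2HSV)
for c in blobs(cv2.inRange(hsv,(3,70,50),(22,255,255)),300):
    print(c.mean(0).round(),np.round(rect(ci,c,.004)[:5],1))
E
```

```text
time: 9.68
tcp_pos: [0.4385, 0.0972, 0.1528]
tcp_rot: [-1.308, 1.039, -1.041]
wrist_force: [-0.0, 0.0, -1.8]
gripper_width: 0.0251
t 9.68 tcp [438.5  97.2 152.8] jaw -77.0 down [ 0.001 -0.    -1.   ] w 0.0251 F [-0.   0.  -1.8] q7 -1.68
[478. 254.] [ 389.2 -186.2  137.2   90.4   29.4]
[412. 204.] [441.9 -85.1 104.4  75.1 -21.4]
[105. 154.] [426.3 262.1  81.2  79.  -77. ]
[316.  45.] [576.9  72.2  79.5  60.9  11.1]
```

View pics/w8.png

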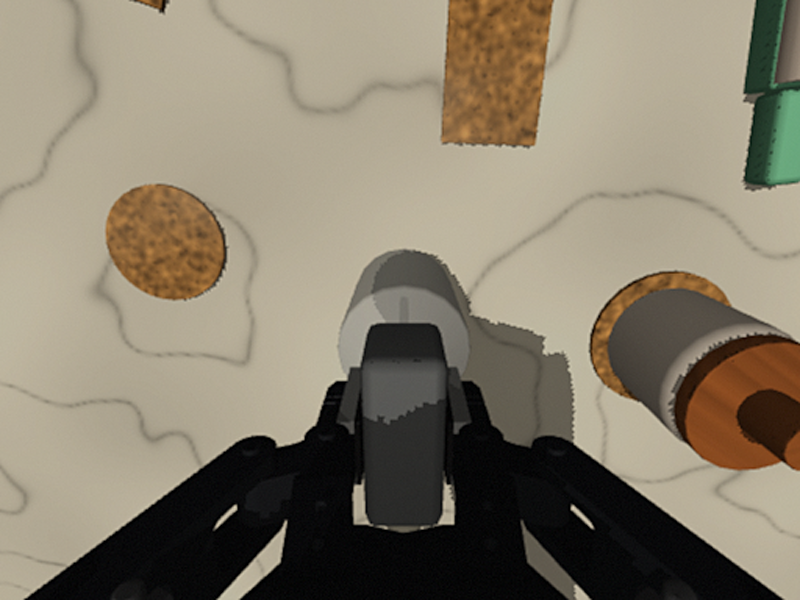

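```bash
python3 -m inch '[[[0.01,-0.003,0.03,0,0,0,0],[0.01,-0.006,0.08,0,0,0,0],[0.01,-0.01,0.13,0,0,0,0],[0.01,-0.012,0.155,0,0,0,0],[0.01,-0.012,0.165,0,0,0,0],[0.01,-0.012,0.165,-0.01,0,0,0],[0.01,-0.012,0.165,-0.025,0,0,0],[0.01,-0.012,0.165,-0.025,0,0,0]]]' 50
python3 - <<'E'
from h import *
tool()
ci,p,d=snap("wrist"); save(p,"w9.png")
E
```

```text
time: 10.72
tcp_pos: [0.4257, 0.2605, 0.1255]
tcp_rot: [-1.311, 1.042, -1.041]
wrist_force: [-0.3, -0.3, -1.5]
gripper_width: 0.0257
t 10.72 tcp [425.7 260.5 125.5] jaw -77.0 down [-0.003 -0.002 -1.   ] w 0.0257 F [-0.3 -0.3 -1.5] q7 -2.13
```

View pics/w9.png

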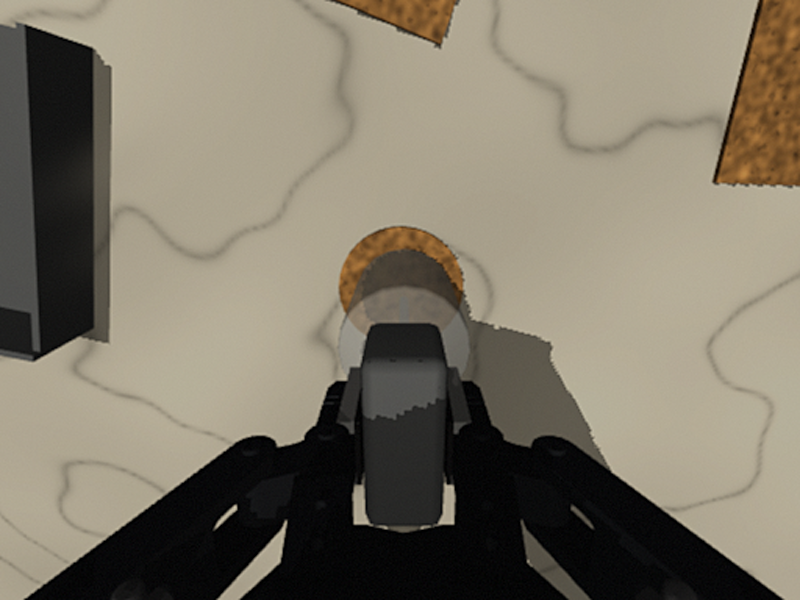

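```bash
python3 -m inch '[[[0.01,0,0.001,-0.003,0,0,0],[0.01,0,0.001,-0.005,0,0,0],[0.01,0,0.001,-0.007,0,0,0],[0.01,0,0.001,-0.008,0,0,0],[0.01,0,0.001,-0.009,0,0,0],[0.01,0,0.001,-0.009,0,0,0]]]' 50
python3 - <<'E'
from h import *
tool()
E
```

```text
time: 11.52
tcp_pos: [0.4262, 0.2632, 0.1183]
tcp_rot: [-1.309, 1.04, -1.04]
wrist_force: [-0.0, -0.0, -2.6]
gripper_width: 0.0253
t 11.53 tcp [426.2 263.2 118.3] jaw -76.9 down [-0. -0. -1.] w 0.0253 F [-0.  -0.  -2.6] q7 -2.14
```

```bash
python3 -m inch '[[[0.01,0,-0.001,-0.001,0,0,0],[0.01,0,-0.001,-0.0015,0,0,0],[0.01,0,-0.001,-0.002,0,0,0],[0.01,0,-0.001,-0.002,0,0,0]]]' 50
python3 - <<'E'
from h import *
tool()
E
```

```text
time: 12.02
tcp_pos: [0.4265, 0.2623, 0.117]
tcp_rot: [-1.308, 1.039, -1.04]
wrist_force: [-1.8, -2.4, 6.5]
gripper_width: 0.0255
t 12.03 tcp [426.5 262.3 117. ] jaw -77.0 down [ 0.001 -0.    -1.   ] w 0.0255 F [-1.8 -2.4  6.5] q7 -2.14
```

Contact. Release and rise.

```bash
python3 -m inch '[[[0.03,0,0,0.001,0,0,0],[0.05,0,0,0.001,0,0,0],[0.06,0,0,0.001,0,0,0],[0.06,0,0,0.001,0,0,0],[0.06,0,0,0.03,0,0,0],[0.06,0,0,0.08,0,0,0],[0.06,0,0,0.13,0,0,0],[0.06,0,0,0.15,0,0,0]]]' 60
python3 - <<'E'
from h import *
tool()
ci,p,d=snap("wrist"); save(p,"w10.png"); P,u,v=cloud(ci,d)
topblob(P,(d>0)&(v<240)&(u>200)&(u<310),.150,ci,.004)
hsv=cv2.cvtColor(p,cv2.COLOR_RGB2HSV)
for c in blobs(cv2.inRange(hsv,(3,70,50),(22,255,255)),300):
    print(c.mean(0).round(),np.round(rect(ci,c,.004)[:5],1))
E
```

```text
time: 13.02
tcp_pos: [0.4269, 0.2629, 0.2693]
tcp_rot: [-1.305, 1.037, -1.041]
wrist_force: [0.1, -0.7, -0.6]
gripper_width: 0.0602
t 13.03 tcp [426.9 262.9 269.3] jaw -76.9 down [ 0.004  0.001 -1.   ] w 0.0602 F [ 0.1 -0.7 -0.6] q7 -2.04
z0.150 [420.7 260.1  68.2  25.1  12.2] circ [421.  259.7] px [259. 191.]
[378. 368.] [ 66.6 -64.7 122.8  59.5  48.7]
[473. 197.] [437.7 -85.2 104.4  76.5  -7.4]
[258. 149.] [438.  265.1  79.9  54.7 -75.8]
[423.  56.] [606.7  77.9 141.3  62.1  11. ]
[261.  23.] [604.6 301.9  71.3  70.9  82.8]
```

View pics/w10.png

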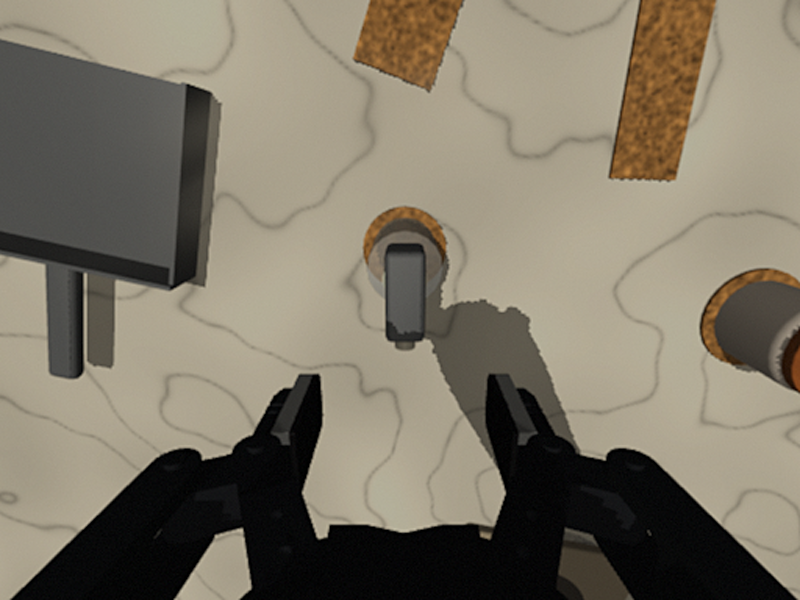

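Bottle is good: about (427.6,261.6) against the pad at (425.7,262). Next is the roller, viewing its pad on the way.

```bash
python3 -m inch '[[[0.07,0.03,-0.03,0,0,0,0],[0.07,0.07,-0.07,0,0,0,0],[0.07,0.11,-0.11,0,0,0,0],[0.07,0.15,-0.15,0,0,0,0],[0.07,0.165,-0.18,0,0,0,5],[0.07,0.165,-0.18,0,0,0,5]]]' 60
python3 - <<'E'
from h import *
tool()
ci,p,d=snap("wrist"); save(p,"w11.png")
hsv=cv2.cvtColor(p,cv2.COLOR_RGB2HSV)
for c in blobs(cv2.inRange(hsv,(3,70,50),(22,255,255)),300):
    print(c.mean(0).round(),np.round(rect(ci,c,.004)[:5],1),np.round(rect(ci,c,.045)[:5],1))
E
```

```text
time: 13.82
tcp_pos: [0.5922, 0.0789, 0.2647]
tcp_rot: [-1.342, 0.978, -0.976]
wrist_force: [-0.6, 0.3, 0.3]
gripper_width: 0.0701
t 13.82 tcp [592.2  78.9 264.7] jaw -72.2 down [-0.002 -0.001 -1.   ] w 0.0701 F [-0.6  0.3  0.3] q7 -1.60
[325. 314.] [ 352.5 -126.1   72.9   31.2    6.5] [ 384.8 -102.8   65.5   28.     6.5]
[117. 221.] [426.9 262.2  79.9  78.7  54.6] [451.6 246.2  71.8  70.7  54.6]
[496. 220.] [ 6.147e+02 -3.251e+02  1.207e+02  7.040e+01  6.000e-01] [ 6.204e+02 -2.816e+02  1.084e+02  6.320e+01  6.000e-01]
[263. 133.] [621.5  81.8 171.3  61.   11. ] [626.5  84.1 153.9  54.8  11. ]
[114.  76.] [634.5 298.6 131.   72.2  -7.3] [638.2 278.9 117.7  64.9  -7.3]
[430.  32.] [825.6 -88.8 130.1  43.2 -46.6] [809.9 -69.2 116.9  38.8 -46.6]
```

View pics/w11.png

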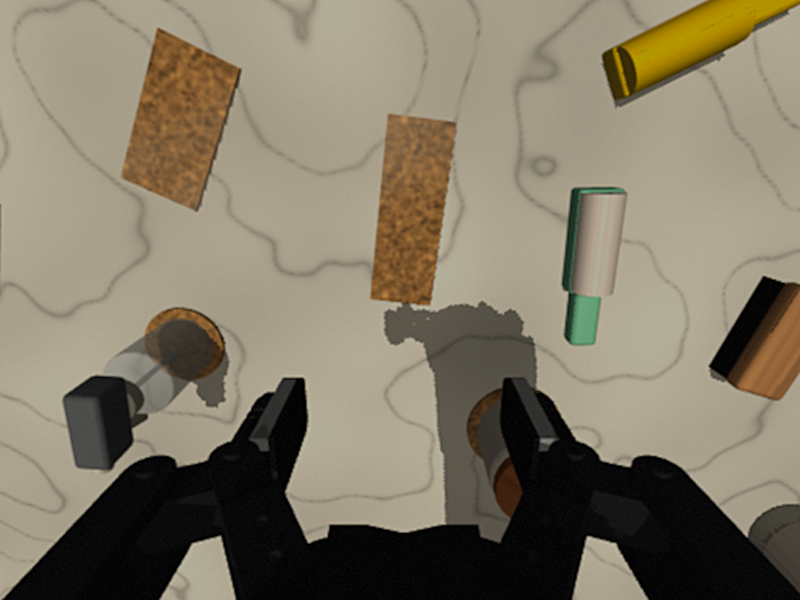

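The mint and white roller at (595,265) is the right one; the yellow look-alike is at (690,50). Moving over it for a close view.

```bash
python3 -m inch '[[[0.07,0.01,-0.04,0,0,0,0],[0.07,0.02,-0.1,-0.02,0,0,0],[0.07,0.03,-0.15,-0.04,0,0,0],[0.07,0.03,-0.17,-0.06,0,0,0],[0.07,0.03,-0.17,-0.06,0,0,0]]]' 60
python3 - <<'E'
from h import *
tool()
ci,p,d=snap("wrist"); save(p,"w12.png"); P,u,v=cloud(ci,d)
m=(d>0)&(v<250)&(P[...,2]>.008)&(P[...,2]<.06)&(abs(P[...,0]-.63)<.12)&(abs(P[...,1]+.09)<.09)
for c in blobs(m,100):
    print(c.mean(0).round(),np.round(rect(ci,c,.03)[:5],1))
Q=P[m][:,:2]*1000; print("plan rect",cv2.minAreaRect(Q.astype(np.float32)), P[m][:,2].max())
hsv=cv2.cvtColor(p,cv2.COLOR_RGB2HSV)
mm=m&(cv2.inRange(hsv,(55,40,40),(95,255,255))>0)&(abs(P[...,2]-.024)<.003)
for c in blobs(mm,30): print("mint",c.mean(0).round(),np.round(rect(ci,c,.024)[:5],1))
mr=m&(P[...,2]>.034)
for c in blobs(mr,30):print("roll",c.mean(0).round(),np.round(rect(ci,c,.039)[:5],1))
E
```

```text
time: 14.5
tcp_pos: [0.6201, -0.0877, 0.2045]
tcp_rot: [-1.343, 0.978, -0.973]
wrist_force: [-0.3, 1.4, 0.9]
gripper_width: 0.0701
t 14.50 tcp [620.1 -87.7 204.5] jaw -72.0 down [-0.003  0.001 -1.   ] w 0.0701 F [-0.3  1.4  0.9] q7 -1.34
[265. 159.] [628.5 -93.  145.7  38.5  19.5]
plan rect ((626.9500122070312, -93.73612976074219), (148.70501708984375, 39.45457077026367), 19.37790298461914) 0.04624132665746822
mint [265. 203.] [ 581.1 -108.6   49.1   23.9   19. ]
mint [264. 103.] [696.3 -69.2  37.    2.1 -72.1]
roll [265. 144.] [651.7 -85.4  90.7  33.7  19.1]
```

View pics/w12.png

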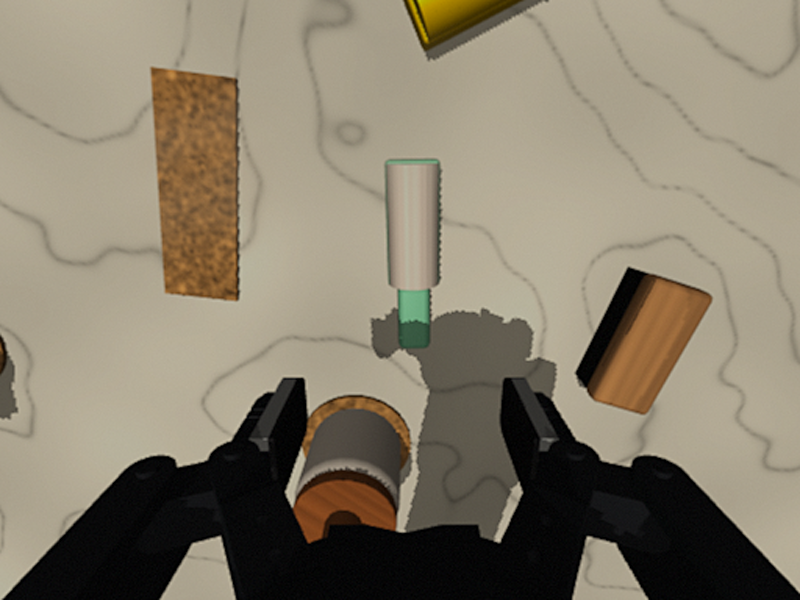

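```bash
python3 -m inch '[[[0.07,0.01,-0.001,-0.05,0,0,1.5],[0.07,0.022,-0.001,-0.1,0,0,1.5],[0.07,0.022,-0.001,-0.14,0,0,1.5],[0.07,0.022,-0.001,-0.17,0,0,1.5],[0.07,0.022,-0.001,-0.185,0,0,1.5],[0.07,0.022,-0.001,-0.195,0,0,1.5],[0.07,0.022,-0.001,-0.200,0,0,1.5],[0.07,0.022,-0.001,-0.200,0,0,1.5]]]' 40
python3 - <<'E'
from h import *
tool()
ci,p,d=snap("wrist"); save(p,"w13.png")
E
```

```text
time: 15.55
tcp_pos: [0.6436, -0.0886, 0.007]
tcp_rot: [-1.351, 0.954, -0.955]
wrist_force: [0.5, 0.7, 0.2]
gripper_width: 0.0702
t 15.55 tcp [643.6 -88.6   7. ] jaw -70.4 down [ 0.001 -0.    -1.   ] w 0.0702 F [0.5 0.7 0.2] q7 -1.39
```

View pics/w13.png

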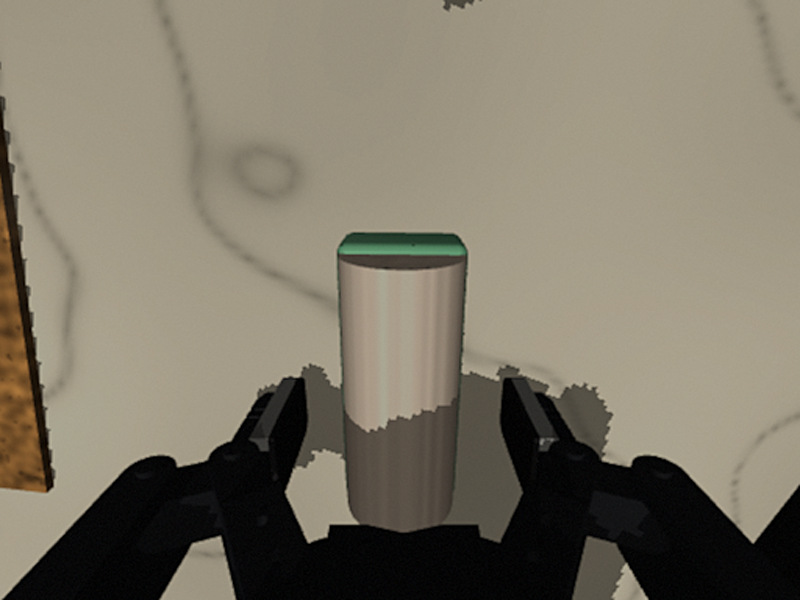

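```bash
python3 -m inch '[[[0.05,-0.001,0,-0.003,0,0,0],[0.03,-0.001,0,-0.003,0,0,0],[0.02,-0.001,0,-0.003,0,0,0],[0.02,-0.001,0,-0.003,0,0,0],[0.02,-0.001,0,-0.003,0,0,0]]]' 40
python3 - <<'E'
from h import *
tool()
E
```

```text
time: 16.23
tcp_pos: [0.6424, -0.0888, 0.0035]
tcp_rot: [-1.351, 0.954, -0.955]
wrist_force: [-1.5, -0.7, 2.9]
gripper_width: 0.0389
t 16.23 tcp [642.4 -88.8   3.5] jaw -70.5 down [ 0. -0. -1.] w 0.0389 F [-1.5 -0.7  2.9] q7 -1.39
```

```bash
python3 -m inch '[[[0.02,0,0,0.01,0,0,0],[0.02,0,0,0.04,0,0,0],[0.02,0,0,0.06,0,0,0],[0.02,-0.001,0.03,0.06,0,0,-3],[0.02,-0.002,0.08,0.06,0,0,-6],[0.02,-0.004,0.13,0.06,0,0,-8.5],[0.02,-0.005,0.165,0.06,0,0,-8.5],[0.02,-0.005,0.174,0.06,0,0,-8.5]]]' 40
python3 - <<'E'
from h import *
tool()
ci,p,d=snap("wrist"); save(p,"w14.png")
E
```

```text
time: 17.23
tcp_pos: [0.6368, 0.0889, 0.0639]
tcp_rot: [-1.295, 1.063, -1.062]
wrist_force: [-0.3, -0.6, -1.3]
gripper_width: 0.0392
t 17.23 tcp [636.8  88.9  63.9] jaw -78.7 down [ 0.     0.001 -1.   ] w 0.0392 F [-0.3 -0.6 -1.3] q7 -1.79
```

View pics/w14.png

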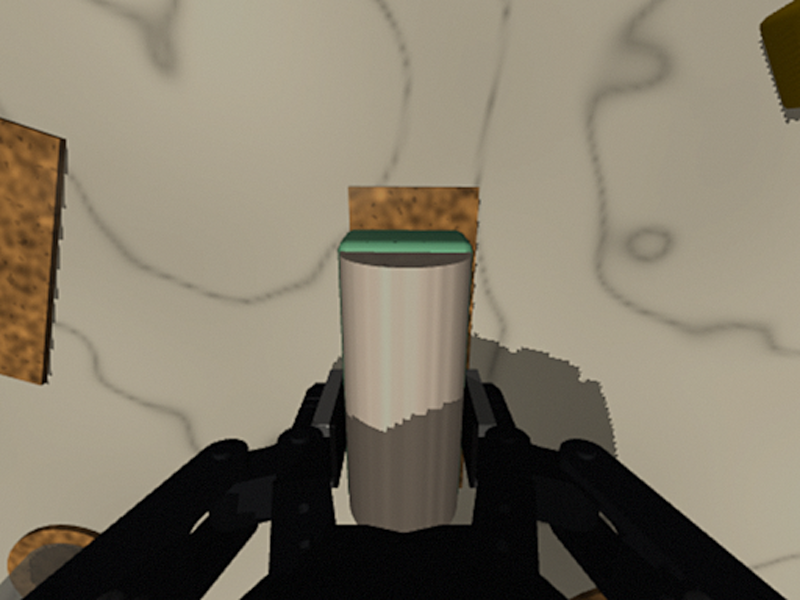

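```bash
python3 -m inch '[[[0.02,0,0,0,0,0,0],[0.02,0,0,-0.02,0,0,0],[0.02,0,0,-0.04,0,0,0],[0.02,0,0,-0.045,0,0,0],[0.02,0,0,-0.045,0,0,0]]]' 40
python3 - <<'E'
from h import *
tool()
ci,p,d=snap("wrist"); save(p,"w15.png")
hsv=cv2.cvtColor(p,cv2.COLOR_RGB2HSV); P,u,v=cloud(ci,d)
for c in blobs((cv2.inRange(hsv,(3,70,30),(22,255,255))>0)&(v<240)&(abs(P[...,2])<.01),100): print("pad far edges",(onz(ci,*c[[c[:,1].argmin(),c[:,0].argmin(),c[:,0].argmax()]].T,.004)*1000).round(1).tolist())
mm=(cv2.inRange(hsv,(55,40,20),(95,255,255))>0)
for c in blobs(mm,30): print("mint",c.mean(0),c.min(0),c.max(0))
E
```

```text
time: 17.9
tcp_pos: [0.6369, 0.0851, 0.0175]
tcp_rot: [-1.295, 1.067, -1.065]
wrist_force: [-0.6, 0.1, -1.0]
gripper_width: 0.039
t 17.90 tcp [636.9  85.1  17.5] jaw -79.0 down [-0.001 -0.    -1.   ] w 0.0390 F [-0.6  0.1 -1. ] q7 -1.81
pad far edges [[711.2, 69.0, 4.0], [699.4, 127.2, 4.0], [705.0, 66.7, 4.0]]
mint [258.29834254 155.03314917] [216 148] [301 162]
```

View pics/w15.png

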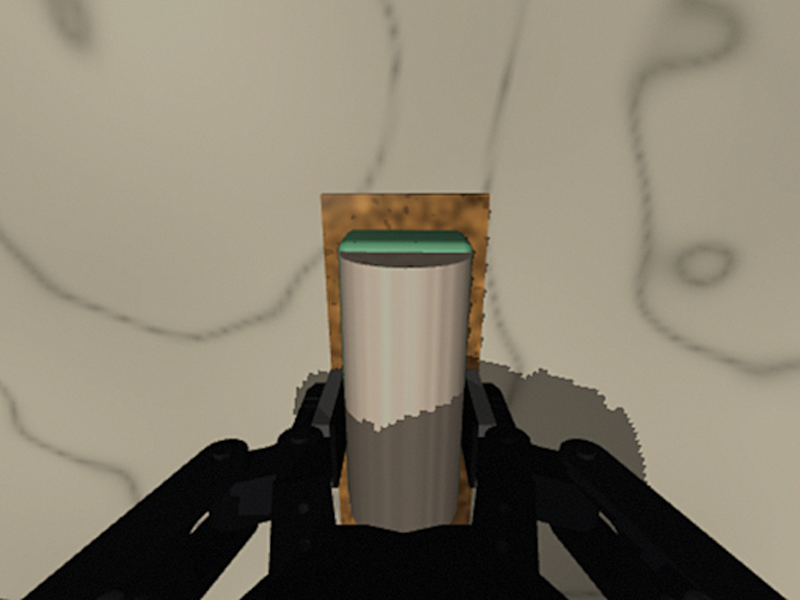

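Roller (405,380) is centred and aligned over the pad (322–490). Lowering.

```bash
python3 -m inch '[[[0.02,0,0,-0.004,0,0,0],[0.02,0,0,-0.006,0,0,0],[0.02,0,0,-0.008,0,0,0],[0.02,0,0,-0.0095,0,0,0],[0.02,0,0,-0.0105,0,0,0],[0.02,0,0,-0.0105,0,0,0]]]' 40
python3 - <<'E'
from h import *
tool()
E
```

```text
time: 18.7
tcp_pos: [0.6372, 0.0852, 0.0078]
tcp_rot: [-1.294, 1.066, -1.066]
wrist_force: [-0.0, 0.3, -1.6]
gripper_width: 0.0389
t 18.70 tcp [637.2  85.2   7.8] jaw -78.9 down [-0. -0. -1.] w 0.0389 F [-0.   0.3 -1.6] q7 -1.82
```

```bash
python3 -m inch '[[[0.02,0,0,-0.0005,0,0,0],[0.02,0,0,-0.001,0,0,0],[0.02,0,0,-0.001,0,0,0]]]' 40
python3 - <<'E'
from h import *
tool()
E
```

```text
time: 19.08
tcp_pos: [0.6373, 0.0853, 0.0075]
tcp_rot: [-1.294, 1.066, -1.066]
wrist_force: [-3.6, -2.3, 5.1]
gripper_width: 0.0391
t 19.07 tcp [637.3  85.3   7.5] jaw -78.9 down [ 0. -0. -1.] w 0.0391 F [-3.6 -2.3  5.1] q7 -1.82
```

```bash
python3 -m inch '[[[0.045,0,0,0.0005,0,0,0],[0.06,0,0,0.0005,0,0,0],[0.07,0,0,0.0005,0,0,0],[0.07,0,0,0.0005,0,0,0],[0.07,0,0,0.03,0,0,0],[0.07,0,0,0.08,0,0,0],[0.07,0,0,0.14,0,0,0],[0.07,0,0,0.2,0,0,0]]]' 40
python3 - <<'E'
from h import *
tool()
ci,p,d=snap("wrist"); save(p,"w16.png"); P,u,v=cloud(ci,d)
m=(d>0)&(v<250)&(P[...,2]>.010)&(P[...,2]<.06)&(abs(P[...,0]-.63)<.12)&(abs(P[...,1]-.08)<.07)
print(cv2.minAreaRect((P[m][:,:2]*1000).astype(np.float32)),P[m][:,2].max())
E
```

```text
time: 20.08
tcp_pos: [0.637, 0.0852, 0.2087]
tcp_rot: [-1.294, 1.066, -1.066]
wrist_force: [0.9, -0.2, -0.5]
gripper_width: 0.0703
t 20.07 tcp [637.   85.2 208.7] jaw -78.9 down [-0. -0. -1.] w 0.0703 F [ 0.9 -0.2 -0.5] q7 -1.74
((621.7178344726562, 81.84317016601562), (149.21954345703125, 40.03575897216797), 10.195623397827148) 0.050154870943748375
```

View pics/w16.png

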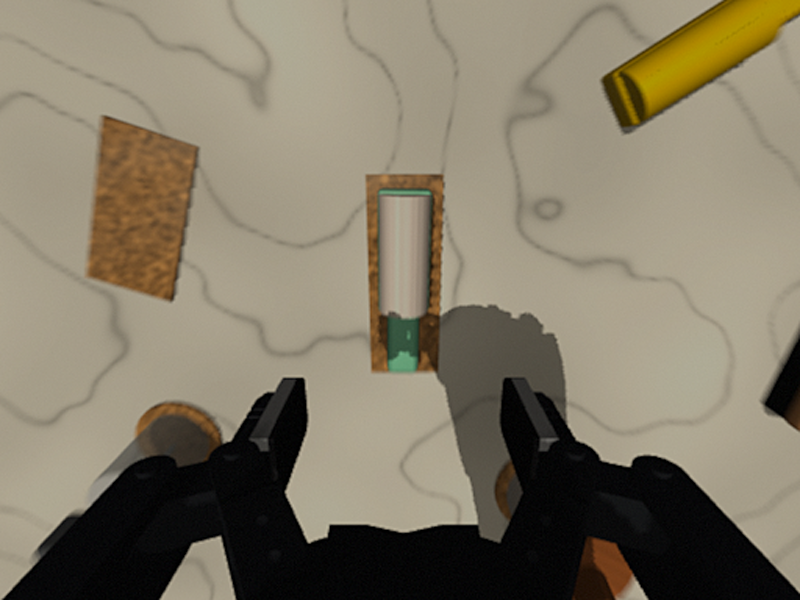

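Roller at (621.7,81.8) and 10.2° matches its pad (621.5,81.8, 11°). On to the brush.

```bash
python3 -m inch '[[[0.075,0,-0.05,0,0,0,-5],[0.075,-0.005,-0.1,0,0,0,-10],[0.075,-0.01,-0.16,0,0,0,-10],[0.075,-0.02,-0.22,0,0,0,-10],[0.075,-0.03,-0.28,0,0,0,-10],[0.075,-0.03,-0.34,0,0,0,-10],[0.075,-0.03,-0.375,0,0,0,-10],[0.075,-0.03,-0.375,0,0,0,-10]]]' 40
python3 - <<'E'
from h import *
tool()
ci,p,d=snap("wrist"); save(p,"w17.png"); P,u,v=cloud(ci,d)
m=(d>0)&(v<250)&(abs(P[...,2]-.045)<.006)&(abs(P[...,0]-.62)<.1)&(abs(P[...,1]+.29)<.07)
print(cv2.minAreaRect((P[m][:,:2]*1000).astype(np.float32)))
topblob(P,m,.045,ci,.006)
E
```

```text
time: 21.12
tcp_pos: [0.606, -0.2938, 0.2059]
tcp_rot: [-1.217, 1.2, -1.2]
wrist_force: [-0.6, 0.9, -0.0]
gripper_width: 0.075
t 21.12 tcp [ 606.  -293.8  205.9] jaw -89.3 down [-0.001 -0.001 -1.   ] w 0.0750 F [-0.6  0.9 -0. ] q7 -1.29
((620.8826904296875, -289.8797912597656), (108.97007751464844, 49.97034454345703), 0.4283088445663452)
z0.045 [ 6.213e+02 -2.899e+02  1.085e+02  4.930e+01  4.000e-01] circ [ 621.  -289.7] px [254. 159.]
```

View pics/w17.png

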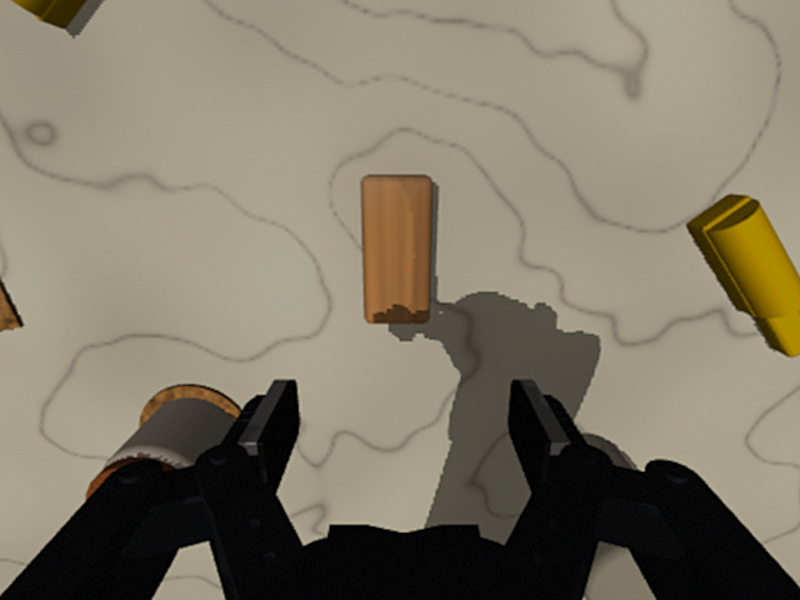

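```bash
python3 -m inch '[[[0.075,0.01,0.003,-0.05,0,0,0],[0.075,0.015,0.003,-0.1,0,0,0],[0.075,0.015,0.003,-0.14,0,0,0],[0.075,0.015,0.003,-0.17,0,0,0],[0.075,0.015,0.003,-0.185,0,0,0],[0.075,0.015,0.003,-0.194,0,0,0],[0.075,0.015,0.003,-0.194,0,0,0],[0.075,0.015,0.003,-0.194,0,0,0]]]' 40
python3 - <<'E'
from h import *
tool()
ci,p,d=snap("wrist"); save(p,"w18.png")
E
```

```text
time: 22.18
tcp_pos: [0.623, -0.2869, 0.0141]
tcp_rot: [-1.217, 1.194, -1.197]
wrist_force: [-0.4, 0.9, -0.3]
gripper_width: 0.0748
t 22.18 tcp [ 623.  -286.9   14.1] jaw -88.9 down [ 0.002 -0.001 -1.   ] w 0.0748 F [-0.4  0.9 -0.3] q7 -1.35
```

View pics/w18.png

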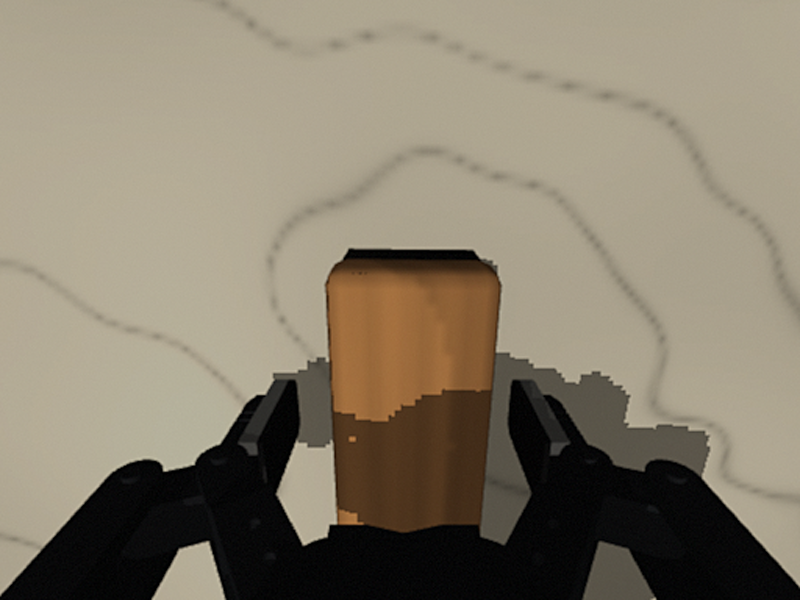

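```bash
python3 -m inch '[[[0.07,-0.002,-0.003,-0.002,0,0,-0.7],[0.07,-0.002,-0.003,-0.002,0,0,-0.7],[0.05,-0.002,-0.003,-0.002,0,0,-0.7],[0.03,-0.002,-0.003,-0.002,0,0,-0.7],[0.03,-0.002,-0.003,-0.002,0,0,-0.7],[0.03,-0.002,-0.003,-0.002,0,0,-0.7],[0.03,-0.002,-0.003,-0.002,0,0,-0.7]]]' 40
python3 - <<'E'
from h import *
tool()
E
```

```text
time: 23.1
tcp_pos: [0.6204, -0.2898, 0.0111]
tcp_rot: [-1.212, 1.204, -1.205]
wrist_force: [0.5, -0.9, 3.3]
gripper_width: 0.0493
t 23.10 tcp [ 620.4 -289.8   11.1] jaw -89.6 down [ 0. -0. -1.] w 0.0493 F [ 0.5 -0.9  3.3] q7 -1.36
```

```bash
python3 -m inch '[[[0.03,0,0,0.01,0,0,0],[0.03,0,0,0.05,0,0,0],[0.03,0,0,0.1,0,0,0],[0.03,0.002,0.03,0.1,0,0,-2],[0.03,0.004,0.08,0.1,0,0,-4],[0.03,0.008,0.14,0.1,0,0,-7.7],[0.03,0.014,0.2,0.1,0,0,-7.7],[0.03,0.014,0.25,0.1,0,0,-7.7]]]' 40
python3 - <<'E'
from h import *
tool()
ci,p,d=snap("wrist"); save(p,"w19.png")
E
```

```text
time: 24.1
tcp_pos: [0.6342, -0.0368, 0.1112]
tcp_rot: [-1.146, 1.302, -1.302]
wrist_force: [-0.1, -0.1, -2.1]
gripper_width: 0.0496
t 24.10 tcp [634.2 -36.8 111.2] jaw 82.7 down [ 0.  0. -1.] w 0.0496 F [-0.1 -0.1 -2.1] q7 -1.86
```

View pics/w19.png

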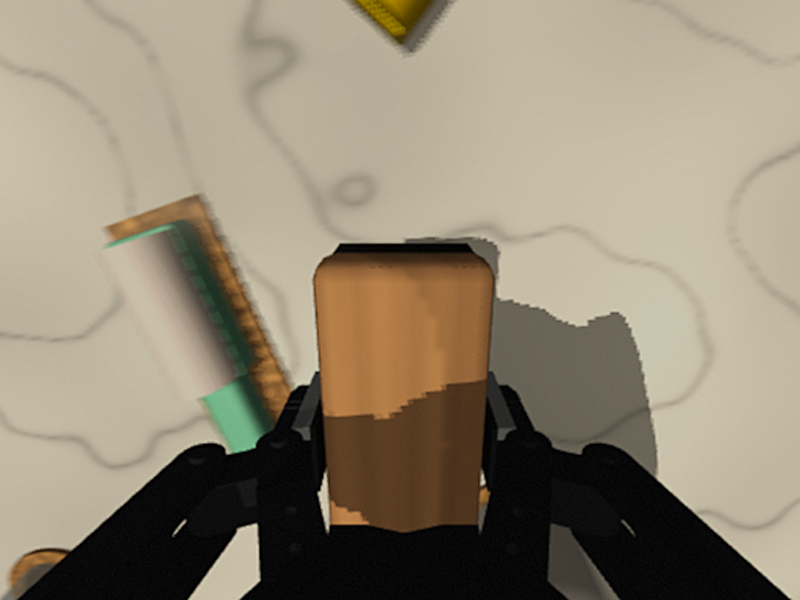

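```bash
python3 -m inch '[[[0.03,0,0.055,0,0,0,0],[0.03,0,0.11,0,0,0,0],[0.03,0,0.165,0,0,0,0],[0.03,0,0.22,0,0,0,0],[0.03,0,0.275,0,0,0,0],[0.03,0,0.32,0,0,0,0],[0.03,0,0.338,0,0,0,0],[0.03,0,0.338,-0.03,0,0,0]]]' 40
python3 -m inch '[[[0.03,0,0,-0.03,0,0,0],[0.03,0,0,-0.045,0,0,0],[0.03,0,0,-0.045,0,0,0]]]' 40
python3 - <<'E'
from h import *
tool()
ci,p,d=snap("wrist"); save(p,"w20.png")
E
```

```text
time: 25.15
tcp_pos: [0.6352, 0.3007, 0.083]
tcp_rot: [-1.142, 1.3, -1.301]
wrist_force: [-0.5, -1.1, -1.7]
gripper_width: 0.0493
time: 25.52
tcp_pos: [0.634, 0.2973, 0.0351]
tcp_rot: [-1.147, 1.304, -1.304]
wrist_force: [0.4, -0.6, -1.7]
gripper_width: 0.049
t 25.52 tcp [634.  297.3  35.1] jaw 82.6 down [-0.002 -0.001 -1.   ] w 0.0490 F [ 0.4 -0.6 -1.7] q7 -2.41
```

View pics/w20.png

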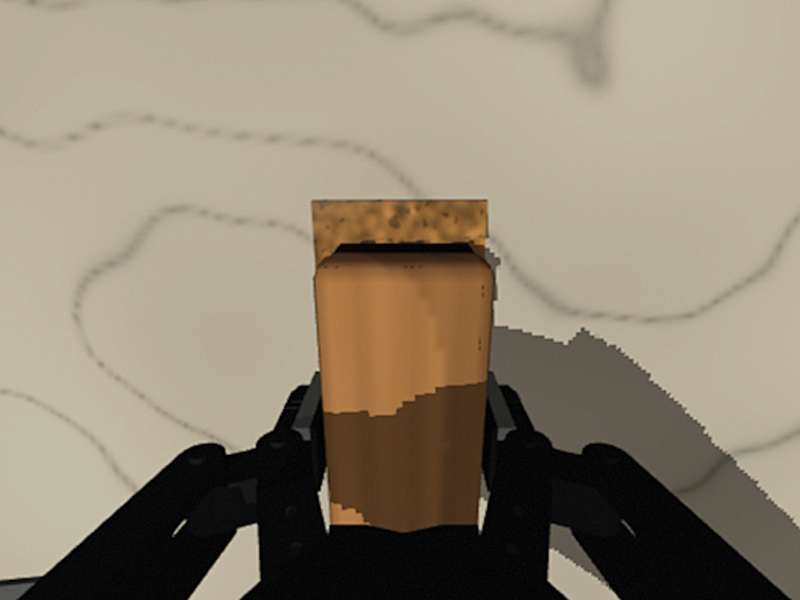

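Brush (404) is over the pad (mid 400). Lowering 18 mm with +1 mm in y.

```bash
python3 -m inch '[[[0.03,0,0.001,-0.008,0,0,0],[0.03,0,0.001,-0.013,0,0,0],[0.03,0,0.001,-0.015,0,0,0],[0.03,0,0.001,-0.0165,0,0,0],[0.03,0,0.001,-0.018,0,0,0],[0.03,0,0.001,-0.018,0,0,0]]]' 40
python3 - <<'E'
from h import *
tool()
E
```

```text
time: 26.32
tcp_pos: [0.6342, 0.2992, 0.0178]
tcp_rot: [-1.146, 1.303, -1.303]
wrist_force: [0.9, -0.7, -1.7]
gripper_width: 0.0495
t 26.32 tcp [634.2 299.2  17.8] jaw 82.7 down [-0. -0. -1.] w 0.0495 F [ 0.9 -0.7 -1.7] q7 -2.42
```

```bash
python3 -m inch '[[[0.03,0,0,-0.001,0,0,0],[0.03,0,0,-0.002,0,0,0],[0.03,0,0,-0.003,0,0,0],[0.03,0,0,-0.003,0,0,0]]]' 40
python3 - <<'E'
from h import *
tool()
E
```

```text
time: 26.82
tcp_pos: [0.6343, 0.2993, 0.0151]
tcp_rot: [-1.146, 1.303, -1.303]
wrist_force: [-0.8, -0.2, 2.3]
gripper_width: 0.0496
t 26.82 tcp [634.3 299.3  15.1] jaw 82.7 down [ 0. -0. -1.] w 0.0496 F [-0.8 -0.2  2.3] q7 -2.42
```

```bash
python3 -m inch '[[[0.055,0,0,0,0,0,0],[0.07,0,0,0,0,0,0],[0.075,0,0,0,0,0,0],[0.075,0,0,0,0,0,0],[0.075,0,0,0.03,0,0,0],[0.075,0,0,0.08,0,0,0],[0.075,0,0,0.14,0,0,0],[0.075,0,0,0.2,0,0,0]]]' 40
python3 - <<'E'
from h import *
tool()
ci,p,d=snap("wrist"); save(p,"w21.png"); P,u,v=cloud(ci,d)
m=(d>0)&(v<250)&(abs(P[...,2]-.049)<.006)&(abs(P[...,0]-.634)<.1)&(abs(P[...,1]-.298)<.07)
print(cv2.minAreaRect((P[m][:,:2]*1000).astype(np.float32)),P[m][:,2].mean())
E
```

```text
time: 27.82
tcp_pos: [0.634, 0.2991, 0.2168]
tcp_rot: [-1.146, 1.303, -1.303]
wrist_force: [0.8, 1.0, 0.0]
gripper_width: 0.075
t 27.82 tcp [634.  299.1 216.8] jaw 82.7 down [-0. -0. -1.] w 0.0750 F [0.8 1.  0. ] q7 -2.36
((635.3950805664062, 298.1885986328125), (50.04199981689453, 108.04590606689453), 82.58709716796875) 0.04970528073535774
```

View pics/w21.png

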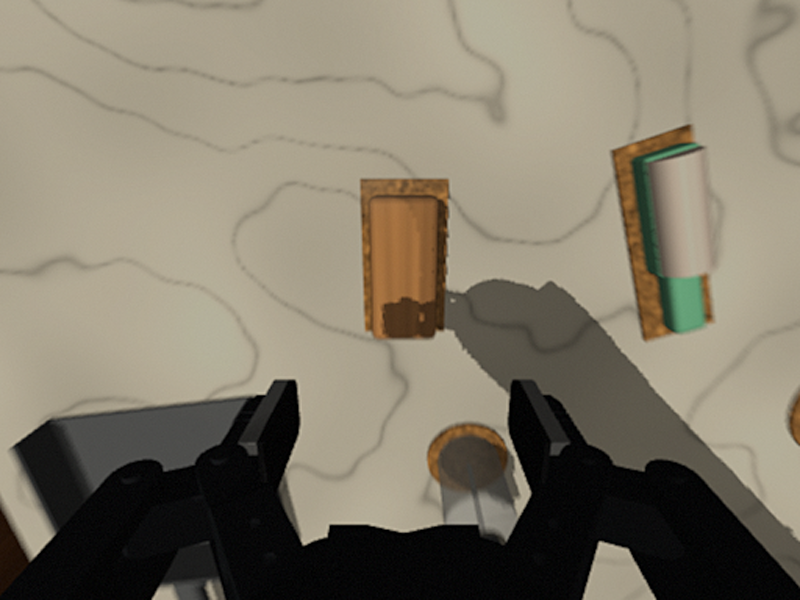

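Brush at (635.4,298.2), -7.4° against its pad at (634.5,298.6), -7.3°. Last overall check before handing in.

```bash
python3 -m inch '[[[0.075,0,0,0.05,0,0,0],[0.075,0,-0.03,0.08,0,0,0],[0.075,0,-0.06,0.08,0,0,0],[0.075,0,-0.06,0.08,0,0,0],[0.075,0,-0.06,0.08,0,0,0]]]' 40 | head -2
python3 - <<'E'
from h import *
tool()
ci,p,d=snap("scene"); save(p,"s22.png")
ci,p,d=snap("wrist"); P,u,v=cloud(ci,d); save(p,"w22.png")
E
```

```text
time: 28.5
tcp_pos: [0.634, 0.2399, 0.2944]
t 28.50 tcp [634.  239.9 294.4] jaw 82.7 down [-0.001  0.    -1.   ] w 0.0755 F [-1.  -0.1  0.4] q7 -2.26
```

View pics/s22.png

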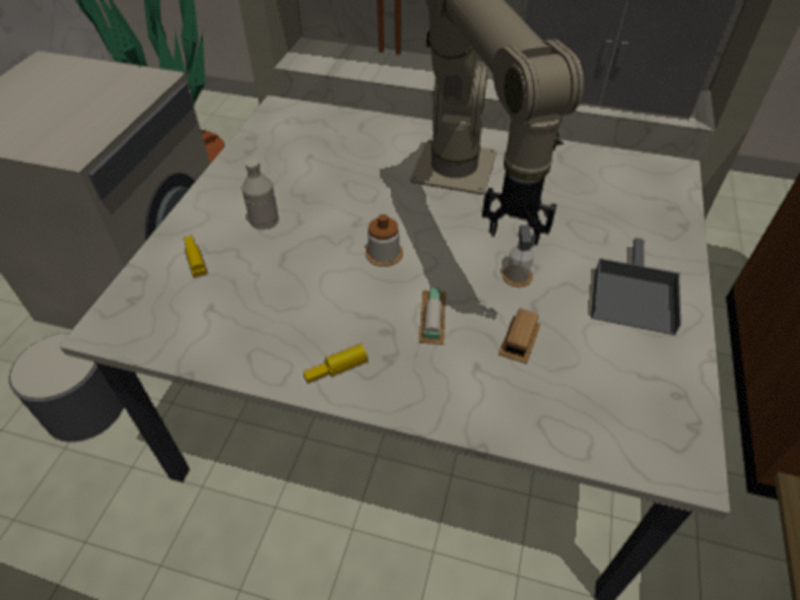

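All four items stand on their pads: jar (384,240), bottle (518,262), roller (433,315), brush (520,335). The dustpan and detergent are at the same pixels as at the start, and the arm is clear. Handing in.

```bash
python3 -c "
from bench import manip; print(manip.job_done())"
```

```text
the job is handed in; nothing more can be done
None
```

I moved the jar, bottle, roller and brush onto their own pads, each set down to a light contact before release, and handed the job in at about 28.5 s of the 109 s allowed. `job_done()` gives no verdict, so the result below rests on my own measurements.

| Item | Measured position (mm) | Pad centre (mm) | Off by |
|---|---|---|---|
| Jar | (436.5, -100.5) | (436.7, -99) | about 1.5 mm |
| Bottle | (427.6, 261.6) | (425.7, 262) | about 2 mm |
| Roller | (621.7, 81.8), 10.2° | (621.5, 81.8), 11.0° | under 1 mm, 0.8° |
| Brush | (635.4, 298.2), -7.4° | (634.5, 298.6), -7.3° | about 1 mm, 0.1° |

- **Last look:** in the final scene picture all four stand on their pads. The dustpan, the detergent and the yellow look-alikes are where they started, and the arm touches nothing.
- **Disagreements:** the overhead and scene cameras differed by about 5 mm on pad positions, for example the bottle pad's x at 426 against 432. I used the close wrist views, which matched the given sizes to within about 2 mm.
- **Slip:** one early row had a mistyped 25 m shift. The per-row limit held it to about 60 mm in free air, and nothing was touched.

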